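Set pivot shafts flat-up in the press carriage and crank it home

TASK

Move every round pivot shaft from the grey rack into its own V-block on the press carriage and roll each one until its milled flat faces straight up, flatted ends towards the press's cross-head. Then crank the handwheel until the carriage's pointer lines up with the brass mark, and set the black spacer block down flat on the bed in the gap behind the carriage, long side along the slide, so that it cannot creep back. Let go of everything and do not push the other things on the shelf.

Things in the scene. Friction and masses are not known exactly. Their poses are not given: they have to be found in the camera images.
- shaft1_mid (a point): middle of a steel pivot shaft (two or three of the five listed are there), on its axis: 22 mm in diameter, 150 mm long, 0.3 kg. x: along the shaft to the flatted end, whose last 26 mm (x = 49 to 75 mm) have one milled flat 18 mm wide, 5 mm deep, with a small dark dimple; the rest is round. z: the way the flat faces. It starts in the rack at any roll angle, flatted end away from the robot.
- shaft2_mid (a point): middle of a steel pivot shaft (two or three of the five listed are there), on its axis: 22 mm in diameter, 150 mm long, 0.3 kg. x: along the shaft to the flatted end, whose last 26 mm (x = 49 to 75 mm) have one milled flat 18 mm wide, 5 mm deep, with a small dark dimple; the rest is round. z: the way the flat faces. It starts in the rack at any roll angle, flatted end away from the robot.
- shaft3_mid (a point): middle of a steel pivot shaft (two or three of the five listed are there), on its axis: 22 mm in diameter, 150 mm long, 0.3 kg. x: along the shaft to the flatted end, whose last 26 mm (x = 49 to 75 mm) have one milled flat 18 mm wide, 5 mm deep, with a small dark dimple; the rest is round. z: the way the flat faces. It starts in the rack at any roll angle, flatted end away from the robot.
- shaft4_mid (a point): middle of a steel pivot shaft (two or three of the five listed are there), on its axis: 22 mm in diameter, 150 mm long, 0.3 kg. x: along the shaft to the flatted end, whose last 26 mm (x = 49 to 75 mm) have one milled flat 18 mm wide, 5 mm deep, with a small dark dimple; the rest is round. z: the way the flat faces. It starts in the rack at any roll angle, flatted end away from the robot.
- shaft5_mid (a point): middle of a steel pivot shaft (two or three of the five listed are there), on its axis: 22 mm in diameter, 150 mm long, 0.3 kg. x: along the shaft to the flatted end, whose last 26 mm (x = 49 to 75 mm) have one milled flat 18 mm wide, 5 mm deep, with a small dark dimple; the rest is round. z: the way the flat faces. It starts in the rack at any roll angle, flatted end away from the robot.
- rack: grey plastic rack, fixed, 120 mm (x) by 200 mm (y), origin under its centre. Three places at y = -62, 0 and 62 mm, each a pair of open 35-degree saddles (8 mm thick, at x = -37 and 37 mm) for a shaft along x, whose axis then lies 46 mm above the table; the rack's floor is 6 mm high.
- press: green hand press with a cross-slide, fixed; origin on the table under its bed, x along the slide, away from the robot. Bed x = -160 to 115 mm, 350 mm wide, top at 12 mm. A cross-head on two posts (y = -160, 160 mm) spans it at x = 76 to 102 mm, 104 to 138 mm up. The steel carriage plate, 12 to 24 mm up, carries three V-blocks. Rear stop lip: 30 mm above the bed, face at x = -145 mm.
- nest1 (a point): right-hand (-y) V-block of the carriage: where the middle of a seated shaft lies, 80 mm above the table; x along the V. A pair of 90-degree saddles 10 mm thick, 37 mm before and behind this point, tips level with the shaft's axis; between them the shaft is clear, 56 mm of air below its axis. V-blocks are 90 mm apart. A shaft stays at the roll angle it is left at.
- nest2 (a point): middle V-block of the carriage: where the middle of a seated shaft lies, 80 mm above the table; x along the V. A pair of 90-degree saddles 10 mm thick, 37 mm before and behind this point, tips level with the shaft's axis; between them the shaft is clear, 56 mm of air below its axis. V-blocks are 90 mm apart. A shaft stays at the roll angle it is left at.
- nest3 (a point): left-hand (+y) V-block of the carriage: where the middle of a seated shaft lies, 80 mm above the table; x along the V. A pair of 90-degree saddles 10 mm thick, 37 mm before and behind this point, tips level with the shaft's axis; between them the shaft is clear, 56 mm of air below its axis. V-blocks are 90 mm apart. A shaft stays at the roll angle it is left at.
- wheel (a joint): turn of the handwheel in rad, 0 to 6.2, growing clockwise seen from above; each rad moves the carriage 14 mm away from the robot. It starts between 0 and 0.8, turns with 0.12 N m of friction and stays where it is left.
- wheel_mid (a point): centre of the black handwheel, on its upright axis and half-way up its rim: a plain round disc 60 mm in diameter and 18 mm thick, on a 24 mm post (40 mm at the foot), its underside 55 mm above the table (43 mm above the bracket).
- pointer (a point): tip of the steel pointer on the carriage's right-hand edge; moves with the carriage.
- mark (a point): brass set mark on the bed's right-hand edge; x is the slide's direction. The pointer is at the mark when both have the same position along x.
- chock_mid (a point): centre (half-way up) of the black phenolic spacer block, loose on the table, 50 mm (its x) by 32 mm (its y) by 44 mm high, 0.12 kg.
- gap (a point): point on the bed's top, 12 mm above the table, in the middle of the gap between the rear stop lip and the carriage as it is when the pointer is at the mark: the gap is then 62 mm long in x and 260 mm wide in y, open above. x along the slide.
- float: bystander: copper carburettor float, 44 mm round, 45 mm high, origin under its centre
- banjo1: bystander: brass banjo fitting, eye 22 mm round and 13 mm high, stem 40 mm long along its x, origin under the eye
- banjo2: bystander: a second brass banjo fitting of the same size
- jet_caddy: bystander: yellow plastic jet caddy, 85 mm by 125 mm, 30 mm high, origin under its centre
- screwdriver: bystander: screwdriver 170 mm long lying along its x
- jar: bystander: amber glass jar, 60 mm round, 75 mm high, origin under its centre
- spark_plug: bystander: spark plug lying along its x, 70 mm long, 23 mm thick, origin under its threaded end

How it is judged:
By the outcome, as a careful person would: the job done as asked, in the order asked, and still so for the second after the job is handed in, with the robot touching nothing.
Of shaft1, shaft2 only 1 to 1 are there at a start; the rules pass over those that are not, and their reading is None.
Of shaft3, shaft4 only 1 to 1 are there at a start; the rules pass over those that are not, and their reading is None.
Of shaft5, banjo1, banjo2 only 1 to 2 are there at a start; the rules pass over those that are not, and their reading is None.
At some moment in a run one of chock may be knocked a few centimetres aside while the robot is not near it.
Once in a run the grip may slacken for a moment while it holds something.
It also fails if it takes over 210 s, if anything falls off the work surface, if the arm or the gripper's body presses on something with over 40 N, if the wrist force passes 120 N, or if a joint passes its speed limit or range.

ROBOT

A 6-joint arm with a two-finger parallel gripper is mounted at the origin on the work surface. World frame = base frame: x ahead of the robot, y to its left, z up, the work surface at z = 0. Lengths are in mm, angles in degrees, forces in N, time in s.
With the tool pointing down it reaches from about 300 to 850 mm from the base axis. Payload 4.2 kg.
Tool frame: the origin (TCP) lies at the very end of the fingers, on their centre line; the grasp point (between the pads) lies 19 mm behind it; z points along the fingers, y is the line along which they close (so a half turn about z gives the same grasp; the last joint's range is limited). The gripper opens to 91 mm and grips with 3 to 60 N. Pads are 32 mm wide; open, the fingers measure 118 mm over their backs; the gripper's body (76 mm by 178 mm) begins 60 mm behind the grasp point.
Start: joints at [-76.834, 18.312, 89.639, -0, 72.044, -1.146], TCP at [142.148, -557.169, 213.976] pointing down, gripper open.
Joint ranges: [-177.97, 177.97], [-48.28, 115.42], [12.27, 149.76], [-77.06, 257.06], [2.81, 150.46], [-146.56, 146.56]. Speed limits (degrees/s): [147.25, 147.25, 180, 180, 180, 180].

INTERFACE

Orientations are given as [roll, pitch, yaw] about the fixed x, y, z axes, in that order (R = Rz(yaw) Ry(pitch) Rx(roll)).
In Python, from workcell import env gives the robot as it stands.
- The arm moves only by the shell command python3 -m pendant 'ROWS' [FORCE]. ROWS is a JSON object of lists of equal length, an entry for each row: "translation": the shift along the tool's x, y, z in mm, a list of three; "roll": the turn about the tool's z in rad; "hand": the closure in counts, from 0 (fully open) to 255 (shut). In form: {"translation": [[dx, dy, dz], ...], "roll": [roll, ...], "hand": [hand, ...]}. A call has exactly 8 rows; each row shifts and turns the commanded pose from where the row before left it, along the tool's axes as they then stand; what a row does not reach is not made up. A row lasts 1/12 s, in which the tool goes at most 41.7 mm and 7.16 degrees, less where a joint would pass 70% of its speed; a pose out of reach is approached as far as the arm can. A call with a gripper value outside its range is refused whole. The fingers move at their own pace and stop on an object; FORCE is the grip in N (left out, the last holds). Time passes only in rows, so rows that do not move let the fingers close, or fill a call up. It gives the time, the measured TCP pose, the force, the opening and the grip force at its end, in the units of the state.
- env.state(): the state, without advancing time (a new reading comes with each control period).
- env.grab_frame(name): name is "side" or "top"; returns a dict with "frame" (384x512x3 uint8, red, green, blue), "z_map" (384x512 float32, mm along the optical axis (not along the pixel's ray), 0 where there is no reading), "fx", "fy", "cx", "cy" (pixels), "dist" ([k1, k2, p1, p2, k3] as OpenCV has them; the pictures are not rectified), "pose" (4x4, takes a point from camera to world coordinates). Camera axes: x right, y down, z forward; pixel columns grow to the right and rows downward; lengths in mm; the calibration is good to about 2 mm. A picture is of the moment at which its call begins.
- env.job_done(): hands the job in; it is judged then, once.
Trained networks look in a picture, given as the dict that the camera call returned (one of the last four; its "shot" number tells which), for a name from the list of things; names that differ only in an ending like _2 or _b are one class to them, and where a whole thing is asked for, a point or a joint stands for the part that bears it (a point fixed in the world has none). Each returns a list of dicts, best first, with "score" (0 to 1); they miss things now and then, are a little off and sometimes report something else, mostly with a low value. They report only what shows in the picture. A call takes as long as a camera call.
- env.recognise(picture, label): "rect" ([centre column, centre row, width, height] in pixels, round what is visible of it).
- env.regions_of(picture, label): "pixels" (384x512 bool, what is visible of it) and "rect" ([centre column, centre row, width, height] in pixels, round what is visible of it).
The state is a dict: "time_s": time; "qpos": joint angles; "qvel": joint speeds; "effort": joint torques, N m; "ee_pos": TCP position; "ee_rot": TCP orientation; "force": force on the tool from outside, world axes, zero at the start; "torque": the same for the moment, N m; "gripper_width": finger opening in mm; "gripper_force": force on a finger pad.
Only numpy, scipy, OpenCV 4.12 (cv2) and the standard library are available. Lean on these libraries where they do the work, as an engineer would, in place of code of your own. Each camera call takes 0.05 s, during which the arm holds its last target. There are 200 camera calls.

## Working session

There is one attempt and no reset: what is moved stays moved. The work goes in short steps, Python scripts to look and compute and a shell command to move; the robot and the scene stay as the last step left them, time stands still between calls to the robot, and variables do not carry over. Pictures are saved under pics/ and viewed, at most 14 in all, crops included, and the job is handed in when it is done.

```bash
ls; mkdir -p pics; cat > h.py <<'E'
import numpy as np, cv2
from workcell import env
def shot(n):
    return env.grab_frame(n)
def save(p,name,crop=None,s=1):
    im=p["frame"][:,:,::-1]
    if crop: x0,y0,x1,y1=crop; im=im[y0:y1,x0:x1]
    im=cv2.resize(im,None,fx=s,fy=s,interpolation=cv2.INTER_CUBIC); cv2.imwrite("pics/"+name,im)
def K(p): return np.array([[p["fx"],0,p["cx"]],[0,p["fy"],p["cy"]],[0,0,1.]])
def cloud(p):
    if "_c" in p: return p["_c"]
    h,w=p["z_map"].shape
    u,v=np.meshgrid(np.arange(w),np.arange(h))
    n=cv2.undistortPoints(np.stack([u,v],-1).reshape(-1,1,2).astype(np.float64),K(p),np.array(p["dist"],float)).reshape(h,w,2)
    z=p["z_map"].astype(float); P=np.asarray(p["pose"])
    c=np.concatenate([n*z[...,None],z[...,None]],-1)@P[:3,:3].T+P[:3,3]
    c[z<=0]=np.nan
    p["_c"]=c; return c
def ray(p,u,v,h):
    n=cv2.undistortPoints(np.array([[[u,v]]],float),K(p),np.array(p["dist"],float))[0,0]
    P=np.asarray(p["pose"]); d=P[:3,:3]@np.array([n[0],n[1],1]); o=P[:3,3]
    return o+d*(h-o[2])/d[2]
def proj(p,X):
    P=np.linalg.inv(np.asarray(p["pose"])); r,_=cv2.Rodrigues(P[:3,:3])
    return cv2.projectPoints(np.array(X,float).reshape(-1,1,3),r,P[:3,3],K(p),np.array(p["dist"],float))[0].reshape(-1,2)
E
python3 - <<'E'
from h import *
import pickle
for n in("top","side"):
    p=shot(n); save(p,n+"0.png",s=1.5); pickle.dump(p,open(n+"0.pkl","wb"))
    print(n,np.round(p["pose"],2).tolist(),p["fx"])
    c=cloud(p)
    for l in["shaft1_mid","rack","press","wheel_mid","pointer","mark","chock_mid","nest1","float","banjo1","jet_caddy","screwdriver","jar","spark_plug"]:
        try:
            for r in env.regions_of(p,l)[:4]:
                m=r["pixels"]; q=c[m]; q=q[~np.isnan(q[:,0])]
                print(l,round(r["score"],2),np.round(r["rect"]),np.round(np.median(q,0)),np.round(np.percentile(q,[2],axis=0)),np.round(np.percentile(q,[98],axis=0)))
        except Exception as e: print(l,e)
print(env.state())
E
```

```text
pics
top [[-0.01, -1.0, 0.04, 454.26], [-1.0, 0.01, 0.02, 17.24], [-0.02, -0.04, -1.0, 1176.73], [0.0, 0.0, 0.0, 1.0]] 405.5176720333869
shaft1_mid 0.72 [402. 189.  18.  55.] [ 515. -363.   53.] [[ 451. -389.   -0.]] [[ 593. -344.   59.]]
rack 0.55 [375. 183.  77.  50.] [ 536. -289.    5.] [[ 472. -401.    1.]] [[ 601. -203.   47.]]
press 0.62 [235. 172. 158. 134.] [547.  65.  23.] [[ 411. -107.    8.]] [[673. 277. 194.]]
wheel_mid 0.86 [175. 190.  21.  26.] [526. 271.  73.] [[500. 245.  15.]] [[553. 300.  78.]]
pointer 0.91 [252. 197.  95.  58.] [503.  55.  24.] [[426. -69.  19.]] [[579. 181.  76.]]
mark 0.97 [238. 171. 159. 127.] [548.  65.  23.] [[ 410. -107.    7.]] [[679. 278. 195.]]
chock_mid 0.63 [132. 202.  17.  21.] [490. 393.  43.] [[464. 382.   4.]] [[512. 413.  48.]]
nest1 0.71 [252. 199.  95.  66.] [503.  55.  24.] [[426. -69.  19.]] [[579. 181.  76.]]
float 0.46 [135. 148.  15.  11.] [647. 390.  31.] [[630. 373.  10.]] [[669. 413.  40.]]
banjo1 0.7 [131. 202.  18.  15.] [490. 393.  42.] [[464. 381.  -2.]] [[517. 421.  48.]]
banjo1 0.63 [336. 252.  19.  10.] [ 343. -176.
[... 2308 characters left out ...]
.   3.]] [[325. 413.  25.]]
{'time_s': 1.5, 'qpos': array([-7.68313942e+01,  1.83113622e+01,  8.96398728e+01, -2.00437715e-04,
        7.20425305e+01, -1.14694524e+00]), 'qvel': array([-0.09317147, -0.03595757,  0.08193682, -0.01217014, -0.06944543,
        0.06561237]), 'effort': array([-7.69305043e-04, -4.12349510e+01, -2.32225871e+01,  7.27470964e-02,
        3.77894018e-02, -1.44326191e-07]), 'ee_pos': array([ 142.16916353, -557.16461223,  213.9753977 ]), 'ee_rot': array([1.79993771e+02, 3.15435138e-04, 1.43156128e+01]), 'force': array([0.01884104, 0.05360851, 0.38282643]), 'torque': array([ 0.02721325,  0.00639944, -0.05618738]), 'gripper_force': 0.0, 'gripper_width': 91.47869269050805}
```

View pics/top0.png

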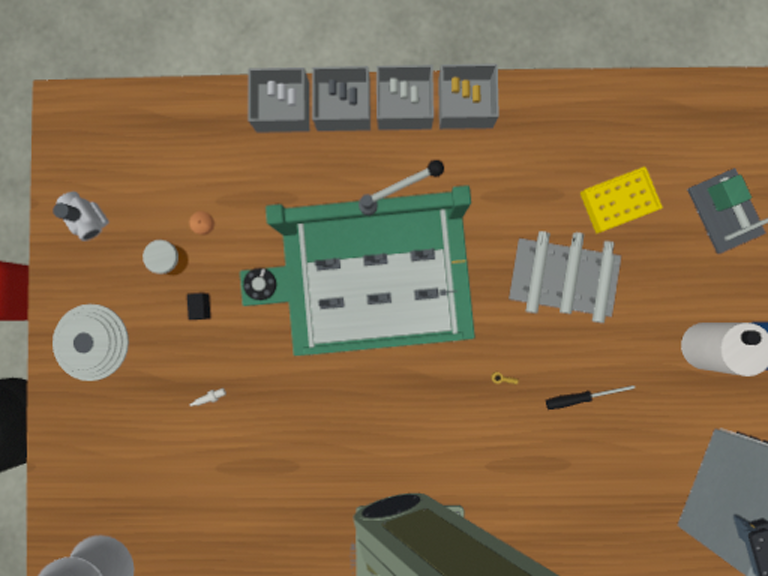

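View pics/side0.png

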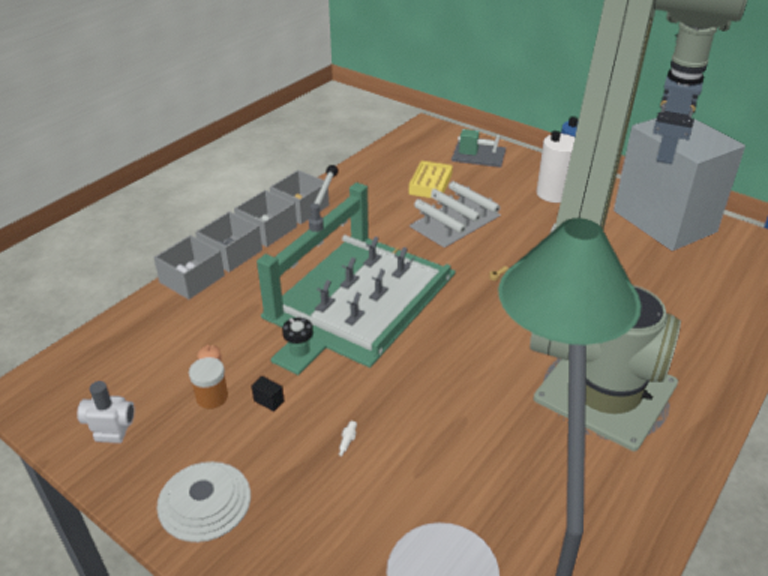

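The top view shows three shafts in the rack (about 360,180), the press, the chock (132,204) and one banjo. Next I measure the geometry.

```bash
python3 - <<'E'
from h import *
import pickle
for n in("top","side"):
    p=pickle.load(open(n+"0.pkl","rb")); c=cloud(p); x,y,z=c[...,0],c[...,1],c[...,2]
    print(n)
    # saddles
    m=((x>400)&(x<620)&(y>-90)&(y<200)&(z>50)&(z<84)).astype(np.uint8)
    k,l,s,ce=cv2.connectedComponentsWithStats(m)
    for i in range(1,k):
        if s[i,4]>=8:
            q=c[l==i]; print("saddle",s[i,4],np.round(q.mean(0),1),"zmax",round(q[:,2].max(),1),np.round(q[:,:2].min(0)),np.round(q[:,:2].max(0)))
    # shafts in rack
    m=((x>430)&(x<640)&(y>-420)&(y<-190)&(z>40)&(z<65)).astype(np.uint8)
    k,l,s,ce=cv2.connectedComponentsWithStats(m)
    for i in range(1,k):
        if s[i,4]>=15:
            q=c[l==i]; mu=q.mean(0); u,sv,vt=np.linalg.svd(q-mu); d=vt[0]*np.sign(vt[0][0]); t=(q-mu)@d
            print("shaft",s[i,4],np.round(mu,1),np.round(d,3),"yaw",round(np.degrees(np.arctan2(d[1],d[0])),2),np.round([t.min(),t.max()],1))
            for a in range(-80,80,13):
                w=q[(t>=a)&(t<a+13)]
                if len(w): print("   ",a,len(w),np.round(w[:,2].mean(),1),np.round(w[:,2].max(),1),end=";")
            print()
    # boxes
    for nm,(x0,x1,y0,y1,z0,z1) in dict(rack=(440,640,-430,-180,-20,12),chock=(440,530,360,440,35,55),wheel=(480,570,230,320,64,90),crosshead=(560,720,-130,300,95,150)).items():
        m=(x>x0)&(x<x1)&(y>y0)&(y<y1)&(z>z0)&(z<z1)
        if nm=="rack": m&=(z>2.5)
        q=c[m]; (cx,cy),(w,h),a=cv2.minAreaRect(q[:,:2].astype(np.float32)); print(nm,m.sum(),np.round([cx,cy,w,h,a],1),"z",np.round(np.median(q[:,2]),1),np.round(q.mean(0),1))
p=pickle.load(open("top0.pkl","rb")); save(p,"rt.png",(335,145,420,220),7)
p2=pickle.load(open("side0.pkl","rb")); save(p2,"rs.png",(270,110,340,165),8)
a=cv2.imread("pics/rt.png");b=cv2.imread("pics/rs.png");H=525
a=cv2.resize(a,(400,353));b=cv2.resize(b,(400,314));cv2.imwrite("pics/rack0.png",np.hstack([cv2.copyMakeBorder(a,0,0,0,0,0),cv2.copyMakeBorder(b,0,39,0,0,0)]))
E
```

```text
top
saddle 54 [579.  -28.9  71.3] zmax 82.1 [574. -48.] [586.  -9.]
saddle 61 [571.4  61.5  73. ] zmax 82.8 [566.  42.] [577.  80.]
saddle 61 [564.2 151.3  72.9] zmax 82.9 [559. 132.] [571. 171.]
saddle 50 [506.2 -35.   72.1] zmax 82.3 [502. -52.] [512. -17.]
saddle 53 [498.1  55.7  72.3] zmax 82.6 [492.  38.] [504.  73.]
saddle 54 [490.7 145.8  73.4] zmax 82.7 [485. 127.] [496. 163.]
shaft 473 [ 541.5 -240.3   53. ] [ 0.981 -0.194  0.005] yaw -11.19 [-73.9  76.1]
    -80 22 52.7 59.6;    -67 39 53.2 57.5;    -54 36 53.8 58.3;    -41 61 50.6 60.1;    -28 40 53.3 59.0;    -15 38 53.5 59.9;    -2 39 54.8 61.9;    11 34 54.2 58.6;    24 40 53.4 58.4;    37 49 51.2 60.8;    50 35 53.9 58.9;    63 37 53.6 59.7;    76 3 55.7 58.1;
shaft 485 [ 538.3 -302.5   52.4] [ 0.98  -0.198 -0.003] yaw -11.44 [-72.9  77.7]
    -80 18 52.4 58.9;    -67 41 53.2 60.4;    -54 44 52.0 58.2;    -41 56 50.8 59.4;    -28 38 53.7 59.6;    -15 39 54.1 59.4;    -2 39 53.1 60.9;    11 37 53.5 60.0;    24 61 50.7 57.7;    37 44 51.8 58.5;    50 32 52.9 58.2;    63 30 52.8 58.5;    76 6 49.1 53.7;
shaft 475 [ 521.6 
[... 1632 characters left out ...]
5 59.8;    50 14 52.8 60.9;    63 13 51.7 58.4;    76 9 51.3 57.8;
shaft 244 [ 536.2 -235.4   51.8] [ 0.985 -0.171  0.008] yaw -9.83 [-72.3  81.9]
    -80 14 51.0 59.2;    -67 21 51.2 60.0;    -54 22 52.0 62.8;    -41 22 51.2 61.9;    -28 27 50.9 61.2;    -15 17 52.8 59.7;    -2 18 52.9 60.2;    11 20 52.4 60.2;    24 17 51.7 57.7;    37 28 50.9 61.1;    50 15 53.5 62.2;    63 17 52.2 59.6;    76 6 52.9 58.6;
rack 697 [ 540.8 -304.3  248.6  197.7   89.8] z 5.9 [ 529.9 -280.3    6. ]
chock 211 [486.7 399.4  56.2  36.9   2.1] z 45.5 [483.7 402.3  44.5]
wheel 271 [523.2 273.2  59.5  60.5  20.5] z 73.5 [520.8 276.8  73.2]
crosshead 1115 [648.9  68.6  39.  358.5   4.9] z 131.9 [641.6  87.9 127.8]
```

View pics/rack0.png

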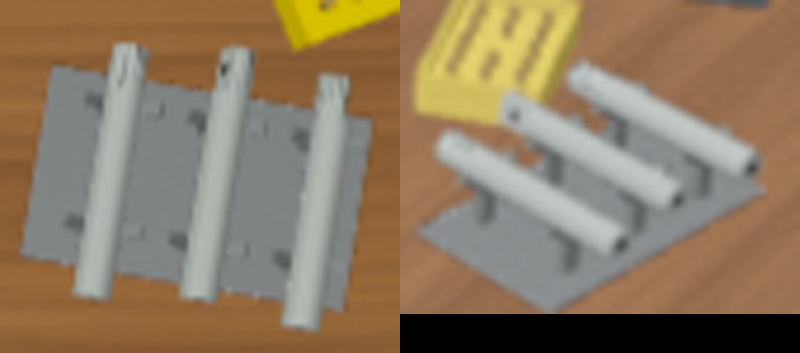

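The crop shows the flats facing roughly up on the left shaft, up-left on the middle one (dimple at 225,68) and up or right on the right one. I'll fit the roll angles from depth, and find the pointer and mark.

```bash
cat >> h.py <<'E'
from scipy.optimize import least_squares
def sd(s,h,th):   # signed distance-like to D-section; th: flat direction, 0=up, + toward +s
    r=np.hypot(s,h)-11; f=s*np.sin(th)+h*np.cos(th)-6
    return np.maximum(r,f)
def rollfit(p,mid,yaw,ax_z):
    """mid: approx axis mid xy; s lateral = toward robot-left(+y) ; returns costs by angle"""
    c=cloud(p).reshape(-1,3); d=np.array([np.cos(np.radians(yaw)),np.sin(np.radians(yaw))]); n=np.array([-d[1],d[0]])
    q=c[:,:2]-mid; t=q@d; s=q@n; h=c[:,2]-ax_z
    ok=(abs(s)<15)&(h>-7)&(h<17)&(abs(t)<80)
    t,s,h=t[ok],s[ok],h[ok]
    rd=(abs(t)<70)&(t<46)&((abs(abs(t)-37)>9))
    f=lambda a:np.hypot(s[rd]-a[0]-a[1]*t[rd],h[rd]-a[2])-11
    a=least_squares(f,[0,0,0],loss="soft_l1",f_scale=1.5).x
    e=(t>51)&(t<73); S=s[e]-a[0]-a[1]*t[e]; Hh=h[e]-a[2]
    ang=np.arange(-180,180,5); cost=[np.mean(np.minimum(abs(sd(S,Hh,np.radians(g))),4)) for g in ang]
    return a,ang,np.array(cost),e.sum(),(t.min(),t.max())
E
python3 - <<'E'
from h import *
import pickle
P={n:pickle.load(open(n+"0.pkl","rb")) for n in("top","side")}
for nm,mid in dict(A=(540.5,-240),B=(537.5,-302),C=(520.5,-362.5)).items():
    tot=0
    for n,p in P.items():
        off=(0,0) if n=="top" else (-4,2)
        a,ang,co,k,tt=rollfit(p,np.array(mid)+off,-10.4,46); tot=tot+co*k
        print(nm,n,np.round(a,2),"yaw",round(-10.4+np.degrees(a[1]),1),k,np.round(tt),"best",[(int(ang[i]),round(co[i],2)) for i in np.argsort(co)[:6]])
    print("  both",[(int(ang[i]),round(tot[i],1)) for i in np.argsort(tot)[:6]])
p=P["top"]; save(p,"pm.png",(285,145,330,240),6)
b=P["side"]; save(b,"ps.png",(215,190,310,255),5)
E
python3 -c "
import cv2,numpy as np
a=cv2.imread('pics/pm.png');b=cv2.imread('pics/ps.png');print(a.shape,b.shape)
h=570
b=cv2.copyMakeBorder(b,0,570-b.shape[0],0,0,0);cv2.imwrite('pics/point0.png',np.hstack([a,b]))"
```

```text
A top [-1.02 -0.   -0.57] yaw -10.5 60 [-73.  77.] best [(145, np.float64(1.35)), (140, np.float64(1.35)), (150, np.float64(1.36)), (-105, np.float64(1.36)), (-110, np.float64(1.37)), (-100, np.float64(1.38))]
A side [-2.85 -0.    1.18] yaw -10.6 26 [-73.  79.] best [(165, np.float64(2.22)), (90, np.float64(2.22)), (95, np.float64(2.22)), (85, np.float64(2.22)), (160, np.float64(2.23)), (170, np.float64(2.23))]
  both [(145, np.float64(139.0)), (140, np.float64(139.2)), (150, np.float64(140.8)), (135, np.float64(141.0)), (155, np.float64(141.1)), (160, np.float64(141.5))]
B top [-2.1  -0.   -0.81] yaw -10.6 55 [-72.  78.] best [(80, np.float64(1.02)), (85, np.float64(1.03)), (75, np.float64(1.05)), (90, np.float64(1.08)), (70, np.float64(1.1)), (95, np.float64(1.13))]
B side [-2.87  0.01  0.56] yaw -10.0 25 [-72.  80.] best [(85, np.float64(1.84)), (90, np.float64(1.85)), (80, np.float64(1.89)), (95, np.float64(1.9)), (145, np.float64(1.92)), (115, np.float64(1.92))]
  both [(85, np.float64(102.6)), (80, np.float64(103.2)), (90, np.float64(105.4)), (75, np.float64(106.6)), (95, np.float64(109.4)), (70, np.float64(110.0))]
C top [-1.97 -0.   -0.96] yaw -10.7 51 [-73.  78.] best [(-65, np.float64(1.37)), (-80, np.float64(1.37)), (-70, np.float64(1.37)), (-85, np.float64(1.37)), (-75, np.float64(1.37)), (-90, np.float64(1.39))]
C side [-3.32 -0.01  1.16] yaw -10.9 20 [-75.  80.] best [(-70, np.float64(2.14)), (-65, np.float64(2.18)), (-75, np.float64(2.19)), (-45, np.float64(2.22)), (-40, np.float64(2.22)), (-60, np.float64(2.23))]
  both [(-70, np.float64(112.8)), (-65, np.float64(113.6)), (-75, np.float64(113.9)), (-80, np.float64(115.0)), (-60, np.float64(116.4)), (-85, np.float64(116.4))]
(570, 270, 3) (325, 475, 3)
```

View pics/point0.png

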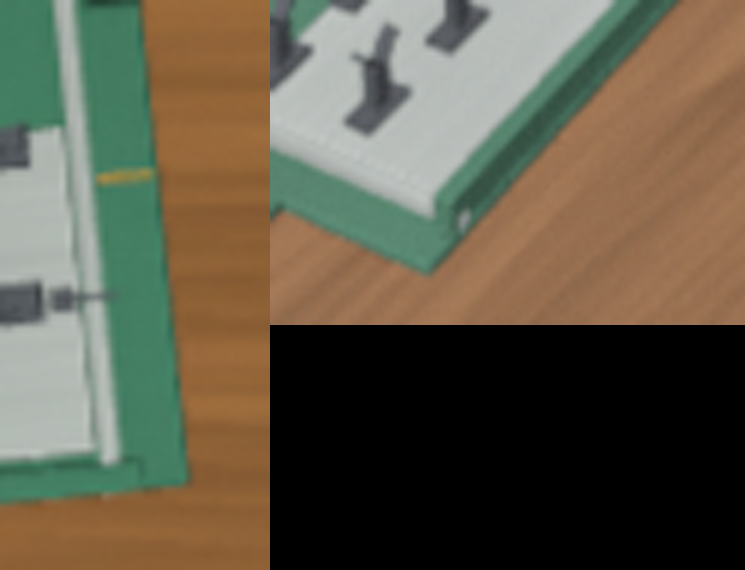

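Shaft B's flat faces left (about 85°), C's faces right (about -70°), and A's faces downward. The pointer sits about 56 mm short of the mark. I'll start with shaft A.

```bash
cat > go.py <<'E'
import sys,numpy as np
from workcell import env
s=env.state(); p=s["ee_pos"]; a=np.radians(s["ee_rot"][2]); T=[float(v) for v in sys.argv[1:]]
d=np.array(T[:3])-p; x=np.array([np.cos(a),np.sin(a)]); y=np.array([np.sin(a),-np.cos(a)])
dr=(s["ee_rot"][2]-T[3]+180)%360-180
print("shift",np.round([d[:2]@x,d[:2]@y,-d[2]],1),"roll",round(np.radians(dr),3),"|",np.round(p,1),round(s["ee_rot"][2],1),"q",np.round(s["qpos"],0),"F",np.round(s["force"],1),"w",round(s["gripper_width"],1),"gf",round(s["gripper_force"],1),"t",s["time_s"])
E
python3 -m pendant '{"translation":[[36,-16,0],[36,-16,0],[36,-16,0],[36,-16,0],[36,-16,0],[36,-16,0],[36,-16,0],[36,-16,0]],"roll":[0,0,0,0,0,0,0,0],"hand":[87,87,87,87,87,87,87,87]}' 30
python3 -m pendant '{"translation":[[36,-16,0],[36,-16,0],[36,-16,0],[36,-16,0],[32,-16,0],[0,0,0],[0,0,0],[0,0,0]],"roll":[0,0,0,0,0.108,0.108,0.108,0.108],"hand":[87,87,87,87,87,87,87,87]}'
python3 go.py 541 -241.3 27 -10.5
```

```text
time_s: 2.17
ee_pos: [390.8, -360.5, 214.2]
ee_rot: [180.0, -0.0, 14.3]
force: [0.2, -1.2, -0.0]
gripper_width: 60.2
gripper_force: 0.0
time_s: 2.83
ee_pos: [541.0, -240.1, 213.7]
ee_rot: [180.0, 0.0, -10.6]
force: [-0.3, -0.8, 0.1]
gripper_width: 60.2
gripper_force: 0.0
shift [  0.3   1.2 186.7] roll -0.002 | [ 541.  -240.1  213.7] -10.6 q [-25.  20.  87.  -0.  73.  76.] F [-0.3 -0.8  0.1] w 60.2 gf 0.0 t 2.8333
```

```bash
python3 -m pendant '{"translation":[[0,1,38],[0,0,38],[0,0,38],[0,0,38],[0,0,25],[0,0,10],[0,0,0],[0,0,0]],"roll":[0,0,0,0,0,0,0,0],"hand":[87,87,87,87,87,87,87,87]}' 30
python3 -m pendant '{"translation":[[0,0,0],[0,0,0],[0,0,0],[0,0,0],[0,0,0],[0,0,0],[0,0,0],[0,0,0]],"roll":[0,0,0,0,0,0,0,0],"hand":[255,255,255,255,255,255,255,255]}' 30
python3 go.py 541 -241.3 200 -10.5
```

```text
time_s: 3.5
ee_pos: [540.9, -242.3, 27.7]
ee_rot: [180.0, -0.1, -10.4]
force: [0.8, -0.2, 1.0]
gripper_width: 60.2
gripper_force: 0.0
time_s: 4.17
ee_pos: [540.2, -242.9, 27.5]
ee_rot: [179.9, -0.0, -10.4]
force: [-2.2, -4.5, 3.0]
gripper_width: 21.4
gripper_force: 30.0
shift [   0.5   -1.7 -172.5] roll 0.002 | [ 540.2 -242.9   27.5] -10.4 q [-25.  30. 101.  -0.  49.  75.] F [-2.2 -4.5  3. ] w 21.4 gf 30.0 t 4.1667
```

```bash
python3 -m pendant '{"translation":[[0,0,-20],[0,0,-30],[0,0,-35],[0,-15,-30],[-7,-37,0],[-7,-37,0],[-7,-37,0],[-7,-37,0]],"roll":[0,0,0,0,0,0,0,0],"hand":[255,255,255,255,255,255,255,255]}' 30
python3 -m pendant '{"translation":[[-7,-37,0],[-3,-7,0],[0,0,0],[0,0,0],[0,0,0],[0,0,0],[0,0,0],[0,0,0]],"roll":[0,0,-0.088,-0.088,-0.088,0,0,0],"hand":[255,255,255,255,255,255,255,255]}'
python3 go.py 541.4 -31.4 61.5 4.7
```

```text
time_s: 4.83
ee_pos: [541.1, -74.4, 141.2]
ee_rot: [-179.9, 0.1, -10.5]
force: [0.1, 0.5, -1.9]
gripper_width: 21.2
gripper_force: 30.0
time_s: 5.5
ee_pos: [539.9, -31.4, 141.5]
ee_rot: [-180.0, 0.1, 4.6]
force: [0.3, -0.1, -3.6]
gripper_width: 21.5
gripper_force: 30.0
shift [ 1.5  0.1 80. ] roll -0.002 | [539.9 -31.4 141.5] 4.6 q [ -5.  19. 100.   0.  61.  81.] F [ 0.3 -0.1 -3.6] w 21.5 gf 30.0 t 5.5
```

```bash
python3 -m pendant '{"translation":[[1.5,0,30],[0,0,25],[0,0,15],[0,0,6],[0,0,3],[0,0,0],[0,0,0],[0,0,0]],"roll":[0,0,0,0,0,0,0,0],"hand":[255,255,255,255,255,255,255,255]}' 30
python3 go.py 541.4 -31.4 61.5 4.7
python3 - <<'E'
from h import *
import pickle
for n in("top","side"):
    p=shot(n); pickle.dump(p,open(n+"1.pkl","wb"))
    a,ang,co,k,tt=rollfit(p,np.array([541.4,-31.4])+((0,0) if n=="top" else (-2,0)),4.7,80)
    print(n,np.round(a,2),k,np.round(tt),[(int(ang[i]),round(co[i],2)) for i in np.argsort(co)[:6]])
    u,v=proj(p,[541.4,-31.4,80])[0].astype(int); save(p,n+"z.png",(u-33,v-33,u+33,v+33),6)
a=cv2.imread("pics/topz.png");b=cv2.imread("pics/sidez.png");cv2.imwrite("pics/nest1a.png",np.hstack([a,b]))
E
```

```text
time_s: 6.17
ee_pos: [542.8, -31.3, 63.8]
ee_rot: [180.0, -0.2, 4.6]
force: [0.1, 0.1, -3.3]
gripper_width: 21.2
gripper_force: 30.0
shift [-1.4  0.   2.3] roll -0.001 | [542.8 -31.3  63.8] 4.6 q [ -5.  23. 106.   0.  51.  81.] F [ 0.1  0.1 -3.3] w 21.2 gf 30.0 t 6.1667
top [3.11 0.01 1.59] 0 [-71. -28.] [(45, np.float64(nan)), (85, np.float64(nan)), (80, np.float64(nan)), (75, np.float64(nan)), (70, np.float64(nan)), (65, np.float64(nan))]
side [-0.84 -0.03  2.92] 5 [-73.  75.] [(-175, np.float64(3.21)), (-170, np.float64(3.21)), (-165, np.float64(3.21)), (-160, np.float64(3.21)), (-150, np.float64(3.21)), (-155, np.float64(3.21))]
  return _methods._mean(a, axis=axis, dtype=dtype,
  ret = ret.dtype.type(ret / rcount)
```

View pics/nest1a.png

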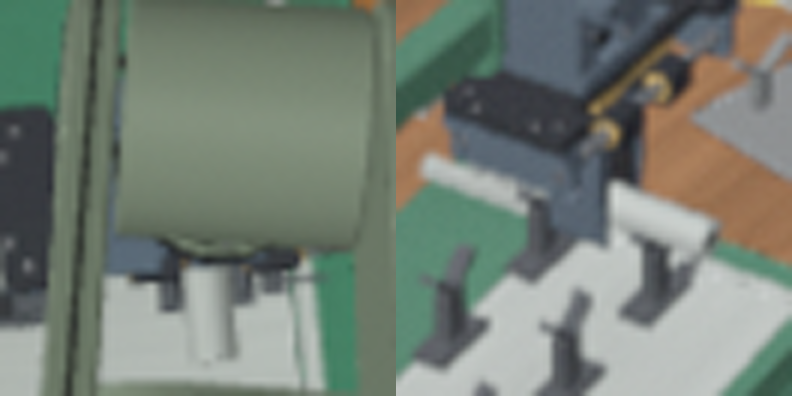

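The view shows the shaft in line over the nest 1 saddles, with the arm hiding it from above. I'll lower it, release, and retreat to look.

```bash
python3 -m pendant '{"translation":[[0,0,1.5],[0,0,1],[0,0,0.5],[0,0,0],[0,0,0],[0,0,0],[0,0,0],[0,0,0]],"roll":[0,0,0,0,0,0,0,0],"hand":[255,255,255,255,255,200,170,130]}' 30
python3 -m pendant '{"translation":[[0,0,0],[0,0,0],[0,0,-30],[0,0,-40],[0,30,-30],[-3,40,0],[-3,40,0],[-3,40,0]],"roll":[0,0,0,0,0,0,0,0],"hand":[87,87,87,87,87,87,87,87]}' 30
python3 -m pendant '{"translation":[[0,40,0],[-2,40,0],[0,13,0],[-16,10,0],[0,0,0],[0,0,0],[0,0,0],[0,0,0]],"roll":[0,0.088,0.088,0.088,0,0,0,0],"hand":[87,87,87,87,87,87,87,87]}' 30
cat > look.py <<'E'
import sys,pickle
from h import *
tag=sys.argv[1]; L=[]
for a in sys.argv[2:]:
    X=np.array([float(v) for v in a.split(",")])
    L.append(X)
P={n:shot(n) for n in("top","side")}
pickle.dump(P,open(tag+".pkl","wb")); ims=[]
for X in L:
    tot=0
    for n,p in P.items():
        a,ang,co,k,tt=rollfit(p,X+((0,0) if n=="top" else (-2.5,0)),4.7,80); tot=tot+co*k
        print(n,"lat,yaw,dz",np.round([a[0],np.degrees(a[1]),a[2]],1),k,np.round(tt),[(int(ang[i]),round(co[i],2)) for i in np.argsort(co)[:6]])
        d=np.array([np.cos(.082),np.sin(.082)])*62
        u,v=proj(p,[*(X+d),80])[0].astype(int); im=p["frame"][v-16:v+17,u-16:u+17,::-1]; ims.append(cv2.resize(im,(264,264),interpolation=cv2.INTER_CUBIC))
    print("both",[(int(ang[i]),round(tot[i],1)) for i in np.argsort(tot)[:6]])
cv2.imwrite("pics/"+tag+".png",np.vstack([np.hstack(ims[i:i+2]) for i in range(0,len(ims),2)][:2]))
E
python3 look.py n1b 541.4,-31.4; python3 go.py 538.5 -304 27 -10.5
```

```text
time_s: 6.93
ee_pos: [542.5, -31.3, 60.7]
ee_rot: [180.0, -0.1, 4.7]
force: [0.2, -0.6, 0.4]
gripper_width: 31.6
gripper_force: 0.0
time_s: 7.6
ee_pos: [545.3, -182.2, 160.2]
ee_rot: [180.0, -0.1, 4.8]
force: [0.4, 0.4, 0.0]
gripper_width: 60.2
gripper_force: 0.0
time_s: 8.27
ee_pos: [533.3, -281.5, 159.5]
ee_rot: [-180.0, -0.0, -10.3]
force: [0.7, -0.0, -0.6]
gripper_width: 60.1
gripper_force: 0.0
top lat,yaw,dz [ 0.  -0.1 -0.6] 61 [-71.  79.] [(-115, np.float64(1.24)), (-120, np.float64(1.25)), (-110, np.float64(1.26)), (-180, np.float64(1.27)), (-160, np.float64(1.27)), (-175, np.float64(1.27))]
side lat,yaw,dz [-0.3  2.2  1. ] 40 [-73.  80.] [(140, np.float64(1.77)), (145, np.float64(1.77)), (150, np.float64(1.78)), (135, np.float64(1.79)), (155, np.float64(1.79)), (95, np.float64(1.8))]
both [(140, np.float64(148.2)), (145, np.float64(148.3)), (150, np.float64(148.6)), (135, np.float64(149.0)), (155, np.float64(149.1)), (160, np.float64(149.5))]
shift [  9.2  21.1 132.5] roll 0.003 | [ 533.2 -281.6  159.5] -10.3 q [-29.  23.  91.   0.  66.  71.] F [-0.3 -1.1 -0.6] w 60.1 gf 0.0 t 8.3667
```

View pics/n1b.png

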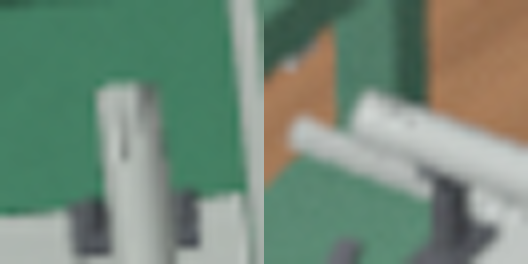

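```bash
cat > prof.py <<'E'
import sys,pickle
from h import *
def prof(P,X,yaw,axz,sideoff=(-2.5,0)):
    for n,p in P.items():
        X2=np.array(X)+((0,0) if n=="top" else sideoff)
        a,*_=rollfit(p,X2,yaw,axz)
        c=cloud(p); d=np.array([np.cos(np.radians(yaw)),np.sin(np.radians(yaw))]); nn=np.array([-d[1],d[0]])
        q=c[...,:2]-X2; t=q@d; s=q@nn-a[0]-a[1]*t; h=c[...,2]-axz-a[2]
        g=p["frame"].astype(float).mean(2)
        ok=(abs(s)<13)&(h>-9)&(h<16)
        lab="sRz"
        print(n,"lateral bin: radius/height end|body, gray end|body")
        for s0 in range(-12,12,3):
            o=[]
            for lo,hi in((51,62),(62,73),(5,30),(-28,-5)):
                m=ok&(s>=s0)&(s<s0+3)&(t>lo)&(t<hi)
                o.append(f"{m.sum():3d} h{h[m].mean():5.1f} g{g[m].mean():4.0f}" if m.sum() else "   -         ")
            print(s0+1.5,"  ".join(o))
if __name__=="__main__":
    prof(pickle.load(open("n1b.pkl","rb")),(541.4,-31.4),4.7,80)
    Q={n:pickle.load(open(n+"0.pkl","rb")) for n in("top","side")}
    print("C");prof(Q,(522,-365),-10.5,46,(-4,1))
    print("B");prof(Q,(539,-304.5),-10.5,46,(-4,1))
E
python3 prof.py
```

```text
top lateral bin: radius/height end|body, gray end|body
-10.5   1 h  4.9 g 118     -             7 h  3.2 g 124    6 h  4.0 g 132
-7.5   4 h  7.3 g 130    4 h  5.9 g 125   10 h  7.5 g 131    8 h  7.1 g 129
-4.5   4 h  9.8 g 154    4 h  9.9 g 136   11 h  9.8 g 152   11 h 10.5 g 151
-1.5   4 h 11.6 g 173    6 h 11.1 g 156   12 h 10.4 g 171   11 h 10.1 g 171
1.5   4 h 12.7 g 173    5 h  9.3 g 164   10 h 11.0 g 182    9 h 11.0 g 182
4.5   4 h  9.4 g 153    5 h 10.7 g 173   10 h 10.1 g 185   10 h  8.9 g 184
7.5   6 h  7.6 g 180    4 h  7.3 g 173    9 h  8.5 g 176   10 h  6.2 g 174
10.5   2 h  7.1 g 164    4 h  2.8 g 143    9 h  4.1 g 167    6 h  4.9 g 171
side lateral bin: radius/height end|body, gray end|body
-10.5    -              -              -              -         
-7.5   2 h  7.1 g 184    2 h  7.6 g 158    1 h  8.8 g 171     -         
-4.5   1 h 10.5 g 186    1 h  6.7 g 183    3 h  8.5 g 185    2 h  8.6 g 175
-1.5   2 h  7.7 g 194    1 h 11.5 g 179     -             5 h  6.5 g 197
1.5   4 h  8.2 g 191    1 h 10.4 g 191    9 h  9.6 g 197    5 h  9.8 g 195
4.5   5 h -0.1 g 183    
[... 2076 characters left out ...]
    -              -            13 h  2.7 g 151   12 h  4.6 g 161
side lateral bin: radius/height end|body, gray end|body
-10.5    -              -             1 h  7.4 g 156     -         
-7.5    -              -              -             1 h  7.3 g 168
-4.5   1 h 11.5 g 180    2 h 11.1 g 179    2 h  8.5 g 186    1 h 10.3 g 164
-1.5    -             3 h  9.5 g 182    5 h  9.7 g 186    2 h 10.2 g 187
1.5   3 h 11.2 g 191    3 h  2.4 g 172    4 h 11.4 g 187    4 h  9.1 g 190
4.5   4 h  4.2 g 182    4 h  0.1 g 156    7 h  3.9 g 180    4 h  4.2 g 179
7.5   2 h  0.9 g 142    1 h -1.3 g 160    4 h  2.3 g 167    7 h  4.2 g 179
10.5    -              -            10 h  5.2 g 178    8 h  2.1 g 170
```

B's flat faces left at about +85°, C's right at about -75°, and A's down. Shaft A sits well in nest 1. Next is shaft B to nest 2.

```bash
python3 -m pendant '{"translation":[[9,21,0],[0,0,38],[0,0,38],[0,0,30],[0,0,18],[0,0,8],[0,0,0],[0,0,0]],"roll":[0,0,0,0,0,0,0,0],"hand":[87,87,87,87,87,87,87,87]}' 30
python3 -m pendant '{"translation":[[0,0,0],[0,0,0],[0,0,0],[0,0,0],[0,0,0],[0,0,0],[0,0,0],[0,0,0]],"roll":[0,0,0,0,0,0,0,0],"hand":[255,255,255,255,255,255,255,255]}' 30
python3 go.py 538.5 -304 27 -10.5
python3 -m pendant '{"translation":[[0,0,-20],[0,0,-30],[0,0,-40],[0,-5,-36],[-7,-39,0],[-7,-39,0],[-7,-39,0],[-7,-39,0]],"roll":[0,0,0,0,0,0,0,0],"hand":[255,255,255,255,255,255,255,255]}' 30
python3 -m pendant '{"translation":[[-7,-39,0],[-7,-39,0],[-7,-39,0],[-7,-39,0],[-7,-35,0],[0,0,0],[0,0,0],[0,0,0]],"roll":[0,0,0,0,0,-0.088,-0.088,-0.088],"hand":[255,255,255,255,255,255,255,255]}'
python3 go.py 534 58.3 61 4.7
```

```text
time_s: 9.03
ee_pos: [538.5, -304.7, 28.1]
ee_rot: [180.0, -0.1, -10.4]
force: [0.2, 0.6, 1.7]
gripper_width: 59.9
gripper_force: 0.0
time_s: 9.7
ee_pos: [537.7, -305.5, 27.8]
ee_rot: [179.9, -0.0, -10.4]
force: [-2.5, -3.3, 3.1]
gripper_width: 21.4
gripper_force: 30.0
shift [ 0.5 -1.6  0.8] roll 0.001 | [ 537.7 -305.5   27.8] -10.4 q [-31.  31.  97.  -0.  51.  70.] F [-2.5 -3.3  3.1] w 21.4 gf 30.0 t 9.7
time_s: 10.37
ee_pos: [538.3, -139.2, 152.8]
ee_rot: [-179.9, 0.1, -10.5]
force: [0.4, 0.4, -1.6]
gripper_width: 21.5
gripper_force: 30.0
time_s: 11.03
ee_pos: [538.5, 54.4, 152.6]
ee_rot: [-180.0, 0.1, 5.0]
force: [-1.1, -0.3, -1.7]
gripper_width: 21.3
gripper_force: 30.0
shift [-4.2 -4.3 91.6] roll 0.006 | [538.5  54.4 152.6] 5.0 q [ 5. 18. 99.  0. 63. 89.] F [-1.1 -0.3 -1.7] w 21.3 gf 30.0 t 11.0333
```

```bash
python3 -m pendant '{"translation":[[-4,-4.3,30],[0,0,30],[0,0,18],[0,0,8],[0,0,3],[0,0,2],[0,0,1],[0,0,0]],"roll":[0.005,0,0,0,0,0,0,0],"hand":[255,255,255,255,255,255,255,255]}' 30
python3 go.py 534 58.3 61 4.7
python3 -m pendant '{"translation":[[0,0,0],[0,0,0],[0,0,0],[0,0,0],[0,0,-4],[0,0,-6],[0,0,0],[0,0,0]],"roll":[0,0,0,0,0,0,0,0],"hand":[165,165,165,165,165,165,165,165]}' 30
python3 go.py 534 58.3 70 4.7
```

```text
time_s: 11.7
ee_pos: [535.7, 56.8, 62.4]
ee_rot: [180.0, -0.1, 4.4]
force: [-0.3, -0.7, -1.8]
gripper_width: 21.3
gripper_force: 30.0
shift [-1.6 -1.7  1.4] roll -0.005 | [535.7  56.8  62.4] 4.4 q [  5.  23. 106.  -0.  50.  90.] F [-0.3 -0.7 -1.8] w 21.3 gf 30.0 t 11.7
time_s: 12.37
ee_pos: [535.7, 56.9, 72.1]
ee_rot: [180.0, -0.1, 4.4]
force: [0.4, 0.6, -0.8]
gripper_width: 32.4
gripper_force: 0.0
shift [-1.6 -1.5  2.1] roll -0.005 | [535.7  56.9  72.1] 4.4 q [  5.  23. 106.  -0.  51.  90.] F [ 0.4  0.6 -0.8] w 32.4 gf 0.0 t 12.3667
```

```bash
python3 -m pendant '{"translation":[[0,-3,0],[0,-2,0],[0,-1,0],[0,-0.5,0],[0,0,0],[0,-0.5,0],[0,0,0],[0,0,0]],"roll":[0,0,0,0,0,0,0,0],"hand":[165,165,165,165,165,165,165,165]}' 30
python3 go.py 534 58.3 70 4.7
python3 -m pendant '{"translation":[[0,-0.5,0.5],[0,-0.3,1],[0,0,1],[0,0,1],[0,0,1],[0,0,0.5],[0,0,0],[0,0,0]],"roll":[0,0,0,0,0,0,0,0],"hand":[165,165,165,165,165,165,165,165]}' 30
python3 go.py 534 58.3 70 4.7
```

```text
time_s: 13.03
ee_pos: [534.6, 62.3, 71.4]
ee_rot: [179.8, 0.0, 4.5]
force: [0.2, -6.2, 2.5]
gripper_width: 33.3
gripper_force: 3.0
shift [-1.   3.9  1.4] roll -0.004 | [534.6  62.3  71.4] 4.5 q [  6.  23. 106.  -0.  51.  91.] F [ 0.2 -6.2  2.5] w 33.3 gf 3.0 t 13.0333
time_s: 13.7
ee_pos: [535.8, 61.8, 67.6]
ee_rot: [179.7, -0.1, 4.5]
force: [1.6, -11.2, 7.5]
gripper_width: 32.2
gripper_force: 5.5
shift [-2.1  3.4 -2.4] roll -0.003 | [535.8  61.8  67.6] 4.5 q [  6.  23. 106.  -0.  51.  91.] F [  1.6 -11.2   7.5] w 32.2 gf 5.5 t 13.7
```

```bash
python3 -m pendant '{"translation":[[0,0,2],[0,0,2],[0,0,2],[0,0,2],[0,0,2],[0,0,1],[0,0,0],[0,0,0]],"roll":[0,0,0,0,0,0,0,0],"hand":[165,165,165,165,165,165,165,165]}' 30
python3 go.py 534 58.3 70 4.7
python3 -m pendant '{"translation":[[0,3,0],[0,3,0],[0,0.7,0],[0,0,-30],[0,0,-35],[-40,0,-20],[-40,0,0],[-40,0,0]],"roll":[0,0,0,0,0,0,0,0],"hand":[165,165,165,165,165,165,165,165]}' 30
python3 look.py n2a 534,58.3 541.4,-31.4;python3 -c "
from prof import *
prof(pickle.load(open('n2a.pkl','rb')),(534,58.3),4.7,80)"
```

```text
time_s: 14.37
ee_pos: [536.5, 61.9, 56.7]
ee_rot: [179.7, -0.2, 4.6]
force: [1.4, -11.5, 6.2]
gripper_width: 32.1
gripper_force: 5.9
shift [ -2.8   3.3 -13.3] roll -0.003 | [536.5  61.9  56.7] 4.6 q [  6.  24. 107.  -0.  49.  91.] F [  1.4 -11.5   6.2] w 32.1 gf 5.9 t 14.3667
time_s: 15.03
ee_pos: [417.5, 49.4, 139.8]
ee_rot: [-180.0, -0.1, 4.4]
force: [-0.3, 0.5, 0.8]
gripper_width: 32.3
gripper_force: 0.0
top lat,yaw,dz [-0.1  0.3 -0.5] 53 [-70.  80.] [(80, np.float64(1.31)), (85, np.float64(1.33)), (75, np.float64(1.33)), (90, np.float64(1.36)), (70, np.float64(1.37)), (95, np.float64(1.41))]
side lat,yaw,dz [-0.7 -0.5  0.6] 37 [-72.  79.] [(90, np.float64(1.95)), (165, np.float64(1.96)), (170, np.float64(1.97)), (95, np.float64(1.97)), (175, np.float64(1.99)), (85, np.float64(1.99))]
both [(85, np.float64(144.1)), (90, np.float64(144.6)), (80, np.float64(144.9)), (95, np.float64(147.6)), (75, np.float64(148.6)), (100, np.float64(150.1))]
top lat,yaw,dz [-0.  -0.3 -0.6] 60 [-71.  79.] [(-100, np.float64(1.25)), (-105, np.float64(1.25)), (-110, np.float64(1.27)), (-95, np.float64(1
[... 1002 characters left out ...]
             -             7 h  3.4 g 173    7 h  5.3 g 171
side lateral bin: radius/height end|body, gray end|body
-10.5    -              -              -              -         
-7.5    -              -              -             1 h  7.0 g 178
-4.5   1 h  9.1 g 170    1 h  9.5 g 175    2 h  8.9 g 179    2 h  9.3 g 187
-1.5   2 h  8.6 g 189    1 h  6.1 g 193    4 h  9.4 g 188    4 h 11.9 g 183
1.5   2 h 10.4 g 195    3 h  8.1 g 186    6 h 10.6 g 194    6 h  8.5 g 199
4.5   3 h  4.6 g 196    7 h  5.0 g 173    4 h 10.2 g 201    9 h  6.4 g 192
7.5   5 h  4.0 g 190    6 h  4.2 g 171   13 h  3.0 g 188    8 h  6.2 g 196
10.5   3 h -1.2 g 164    3 h -3.3 g 169   12 h  4.2 g 183   13 h  1.9 g 183
```

View pics/n2a.png

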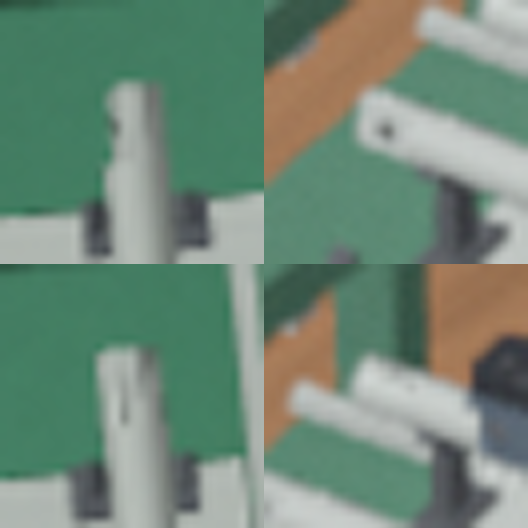

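The picture shows the flat still facing left (dimple at 385,130 in the side crop), so the finger slipped and the shaft did not roll. New plan: roll the shaft on the open table in front of the press, where the distance travelled divided by 11 mm gives the roll angle. I'll regrip B.

```bash
python3 go.py 537 58.5 140 4.7
python3 -m pendant '{"translation":[[40,0,0],[40,0,0],[40,0.2,0],[0,0,0],[0,0,35],[0,0,30],[0,0,13],[0,0,0]],"roll":[0,0,0,0,0,0,0,0],"hand":[130,130,130,130,130,130,130,130]}' 30
python3 go.py 537 58.5 61 4.7
```

```text
shift [ 1.275e+02  1.000e-01 -2.300e+00] roll -0.005 | [409.8  48.8 137.7] 4.4 q [  5.   8. 116.   0.  57.  91.] F [ 0.8 -0.5 -0.6] w 32.1 gf 0.0 t 15.1333
time_s: 15.8
ee_pos: [534.9, 58.1, 57.2]
ee_rot: [-180.0, 0.5, 4.4]
force: [-0.7, -0.1, 0.3]
gripper_width: 44.4
gripper_force: 0.0
shift [ 2.1 -0.2 -3.8] roll -0.005 | [534.9  58.1  57.2] 4.4 q [  5.  24. 106.   0.  50.  91.] F [-0.7 -0.1  0.3] w 44.4 gf 0.0 t 15.8
```

```bash
python3 -m pendant '{"translation":[[2,0,-3.5],[0,0,0],[0,0,0],[0,0,0],[0,0,0],[0,0,0],[0,0,-25],[0,0,-35]],"roll":[0,0,0,0,0,0,0,0],"hand":[255,255,255,255,255,255,255,255]}' 30
python3 -m pendant '{"translation":[[0,0,-20],[-40,0,0],[-40,0,0],[-40,0,0],[-40,0,0],[-36,0,0],[-10,0,0],[0,0,0]],"roll":[0,0,0,0,0,0,0,-0.122],"hand":[255,255,255,255,255,255,255,255]}' 30
python3 -m pendant '{"translation":[[0,0,0],[0,0,0],[0,0,0],[0,0,0],[0,0,0],[0,0,0],[0,0,0],[0,0,0]],"roll":[-0.122,-0.122,-0.122,-0.122,-0.122,-0.122,-0.122,-0.122],"hand":[255,255,255,255,255,255,255,255]}' 30
python3 go.py 328 40 -8 94.7
```

```text
time_s: 16.47
ee_pos: [536.9, 58.1, 122.6]
ee_rot: [-180.0, 0.5, 4.4]
force: [1.6, -0.4, -3.3]
gripper_width: 21.2
gripper_force: 30.0
time_s: 17.13
ee_pos: [330.3, 42.3, 144.4]
ee_rot: [-180.0, 0.1, 11.5]
force: [0.3, 0.2, -1.3]
gripper_width: 21.4
gripper_force: 30.0
time_s: 17.8
ee_pos: [334.5, 42.6, 144.8]
ee_rot: [180.0, -0.0, 67.6]
force: [-0.7, 0.3, -3.0]
gripper_width: 21.4
gripper_force: 30.0
shift [ -4.9  -5.  152.8] roll -0.472 | [334.5  42.6 144.8] 67.6 q [  5.   0. 123.   0.  56.  28.] F [-0.7  0.3 -3. ] w 21.4 gf 30.0 t 17.8
```

```bash
python3 -m pendant '{"translation":[[0,0,0],[0,0,0],[0,0,0],[0,0,0],[-2,-6.5,30],[0,0,35],[0,0,35],[0,0,20]],"roll":[-0.118,-0.118,-0.118,-0.118,0,0,0,0],"hand":[255,255,255,255,255,255,255,255]}' 30
python3 -m pendant '{"translation":[[0,0,12],[0,0,6],[0,0,3],[0,0,0],[0,0,0],[0,0,0],[0,0,0],[0,0,0]],"roll":[0,0,0,0,0,0,0,0],"hand":[255,255,255,255,255,255,255,255]}' 30
python3 go.py 328 40 2 94.7
```

```text
time_s: 18.47
ee_pos: [326.6, 39.9, 22.7]
ee_rot: [-179.9, -0.0, 94.3]
force: [-0.5, -0.1, -2.7]
gripper_width: 21.2
gripper_force: 30.0
time_s: 19.13
ee_pos: [328.6, 39.9, 4.1]
ee_rot: [179.9, 0.0, 94.4]
force: [-0.4, 0.4, -3.8]
gripper_width: 21.6
gripper_force: 30.0
shift [ 0.1 -0.6  2.1] roll -0.006 | [328.6  39.9   4.1] 94.4 q [  5.  14. 136.  -0.  30.   1.] F [-0.4  0.4 -3.8] w 21.6 gf 30.0 t 19.1333
```

```bash
python3 -m pendant '{"translation":[[0,0,1.5],[0,0,0.5],[0,0,0],[0,0,0],[0,0,0],[0,0,0],[0,0,0],[0,0,0]],"roll":[0,0,0,0,0,0,0,0],"hand":[255,255,255,215,200,188,188,188]}' 30
python3 -m pendant '{"translation":[[0,2,0],[0,2,0],[0,2,0],[0,2,0],[0,2,0],[0,2,0],[0,2,0],[0,2,0]],"roll":[0,0,0,0,0,0,0,0],"hand":[186,186,186,186,186,186,186,186]}' 30
python3 go.py 344.5 40 2 94.7
python3 -m pendant '{"translation":[[0,0,0],[0,0,0],[0,0,0],[0,0,0],[0,0,0],[0,0,0],[0,0,0],[0,0,0]],"roll":[0,0,0,0,0,0,0,0],"hand":[190,195,200,205,220,255,255,255]}' 30
python3 go.py 344.5 40 2 94.7
python3 - <<'E'
from h import *
import pickle
p=shot("side"); pickle.dump(p,open("t1.pkl","wb"))
u,v=proj(p,[344,100,11])[0].astype(int); save(p,"t1.png",(u-35,v-30,u+35,v+30),7)
E
```

```text
time_s: 19.8
ee_pos: [328.3, 39.9, 1.6]
ee_rot: [180.0, 0.0, 94.4]
force: [1.2, -0.3, -0.5]
gripper_width: 23.9
gripper_force: 0.0
time_s: 20.47
ee_pos: [344.2, 41.1, 1.5]
ee_rot: [-180.0, 0.0, 94.4]
force: [0.0, 0.2, -1.3]
gripper_width: 24.6
gripper_force: 0.2
shift [-1.1  0.2 -0.5] roll -0.006 | [344.2  41.1   1.5] 94.4 q [  5.  16. 134.  -0.  30.   1.] F [ 0.   0.2 -1.3] w 24.6 gf 0.2 t 20.4667
time_s: 21.13
ee_pos: [344.2, 41.1, 1.6]
ee_rot: [180.0, 0.0, 94.4]
force: [1.0, -0.1, -1.0]
gripper_width: 21.1
gripper_force: 30.0
shift [-1.1  0.3 -0.4] roll -0.006 | [344.2  41.1   1.6] 94.4 q [  5.  16. 134.  -0.  30.   1.] F [ 1.  -0.1 -1. ] w 21.1 gf 30.0 t 21.1333
```

View pics/t1.png

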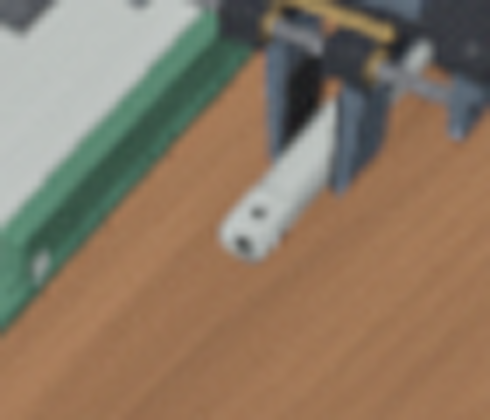

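The side view shows the dimple (258,212) on top of B's flat, so rolling on the table works. I'll take B back to nest 2.

```bash
python3 -m pendant '{"translation":[[0,0,-30],[0,0,-40],[0,0,-40],[0,0,-35],[0,0,0],[0,0,0],[0,0,0],[0,0,0]],"roll":[0,0,0,0,0.121,0.121,0.121,0.121],"hand":[255,255,255,255,255,255,255,255]}' 30
python3 -m pendant '{"translation":[[0,0,0],[0,0,0],[0,0,0],[0,0,0],[0,0,0],[0,0,0],[0,0,0],[0,0,0]],"roll":[0.121,0.121,0.121,0.121,0.121,0.121,0.121,0.121],"hand":[255,255,255,255,255,255,255,255]}' 30
python3 go.py 534.6 58.3 150 4.7
```

```text
time_s: 21.85
ee_pos: [342.8, 41.0, 146.2]
ee_rot: [-179.9, 0.1, 66.3]
force: [-1.0, -0.6, -1.9]
gripper_width: 21.3
gripper_force: 30.0
time_s: 22.52
ee_pos: [342.7, 41.0, 145.9]
ee_rot: [-180.0, 0.2, 10.8]
force: [-0.3, 0.3, -1.7]
gripper_width: 21.2
gripper_force: 30.0
shift [191.7  19.   -4.1] roll 0.107 | [342.7  41.  145.9] 10.8 q [  5.   1. 122.  -0.  57.  84.] F [-0.3  0.3 -1.7] w 21.2 gf 30.0 t 22.5167
```

```bash
python3 -m pendant '{"translation":[[38,3.8,0],[38,3.8,0],[38,3.8,0],[38,3.8,0],[38,3.8,0],[1.7,0,0],[0,0,0],[0,0,20]],"roll":[0,0,0,0,0,0.107,0,0],"hand":[255,255,255,255,255,255,255,255]}' 30
python3 go.py 534.6 58.3 70.6 4.7
```

```text
time_s: 23.18
ee_pos: [537.0, 59.7, 128.3]
ee_rot: [180.0, -0.2, 5.2]
force: [-0.1, 0.5, -2.6]
gripper_width: 21.6
gripper_force: 30.0
shift [-2.5  1.1 57.7] roll 0.008 | [537.   59.7 128.3] 5.2 q [  5.  19. 102.  -0.  59.  90.] F [-0.1  0.5 -2.6] w 21.6 gf 30.0 t 23.1833
```

```bash
python3 -m pendant '{"translation":[[-2.5,1.1,20],[0,0,20],[0,0,10],[0,0,4],[0,0,2],[0,0,1.5],[0,0,0],[0,0,0]],"roll":[0.008,0,0,0,0,0,0,0],"hand":[255,255,255,255,255,255,255,255]}' 30
python3 go.py 534.6 58.3 70.6 4.7
python3 -m pendant '{"translation":[[0,0,0],[0,0,0],[0,0,0],[0,0,0],[0,0,-30],[0,0,-35],[0,20,-20],[0,40,0]],"roll":[0,0,0,0,0,0,0,0],"hand":[215,190,150,110,87,87,87,87]}' 30
python3 -m pendant '{"translation":[[0,40,0],[0,40,0],[0,40,0],[0,40,0],[0,40,0],[0,40,0],[0,40,0],[0,40,0]],"roll":[0,0,0,0,0,0,0,0],"hand":[87,87,87,87,87,87,87,87]}' 30
python3 look.py n2b 534,58.3 541.4,-31.4; python3 go.py 520.5 -364.5 36 -10.5
```

```text
time_s: 23.85
ee_pos: [531.0, 56.4, 70.6]
ee_rot: [179.8, 0.2, 4.7]
force: [-5.7, -6.1, 7.1]
gripper_width: 21.6
gripper_force: 30.0
shift [ 3.7 -1.6  0. ] roll 0.0 | [531.   56.4  70.6] 4.7 q [  5.  22. 106.  -0.  51.  90.] F [-5.7 -6.1  7.1] w 21.6 gf 30.0 t 23.85
time_s: 24.52
ee_pos: [541.8, 1.0, 159.6]
ee_rot: [-180.0, -0.7, 4.9]
force: [0.7, -0.3, -0.6]
gripper_width: 59.1
gripper_force: 0.0
time_s: 25.18
ee_pos: [563.9, -322.4, 154.5]
ee_rot: [180.0, -0.1, 4.6]
force: [-0.1, 0.4, 0.2]
gripper_width: 60.3
gripper_force: 0.0
top lat,yaw,dz [ 0.1  0.2 -0.1] 56 [-80.  70.] [(5, np.float64(1.28)), (10, np.float64(1.3)), (0, np.float64(1.33)), (15, np.float64(1.41)), (-5, np.float64(1.42)), (20, np.float64(1.52))]
side lat,yaw,dz [-0.5  0.4  1.2] 35 [-80.  74.] [(-10, np.float64(1.55)), (-5, np.float64(1.57)), (-15, np.float64(1.57)), (0, np.float64(1.6)), (-20, np.float64(1.64)), (5, np.float64(1.66))]
both [(5, np.float64(129.9)), (0, np.float64(130.5)), (-5, np.float64(134.3)), (10, np.float64(136.0)), (-10, np.float64(139.9)), (-15, np.float64(147.8))]
top lat,yaw,dz [ 0.  -0.  -0.3] 62 [-71.  80.] [(-105, np.float64(1.05)), (-110, np.float64(1.05)), (-115, np.float64(1.05)), (-120, np.float64(1.08)), (-100, np.float64(1.08)), (-180, np.float64(1.09))]
side lat,yaw,dz [-0.2  0.5  0.8] 38 [-72.  79.] [(175, np.float64(1.76)), (170, np.float64(1.77)), (165, np.float64(1.79)), (-180, np.float64(1.8)), (-80, np.float64(1.82)), (-75, np.float64(1.83))]
both [(175, np.float64(134.2)), (170, np.float64(134.8)), (165, np.float64(135.5)), (-180, np.float64(135.6)), (-105, np.float64(136.7)), (-110, np.float64(136.8))]
shift [-46.4  34.8 117.9] roll 0.258 | [ 564.1 -326.3  153.9] 4.3 q [-31.  27.  84.  -0.  68.  55.] F [-0.2 -0.2 -0.1] w 60.2 gf 0.0 t 25.2833
```

View pics/n2b.png

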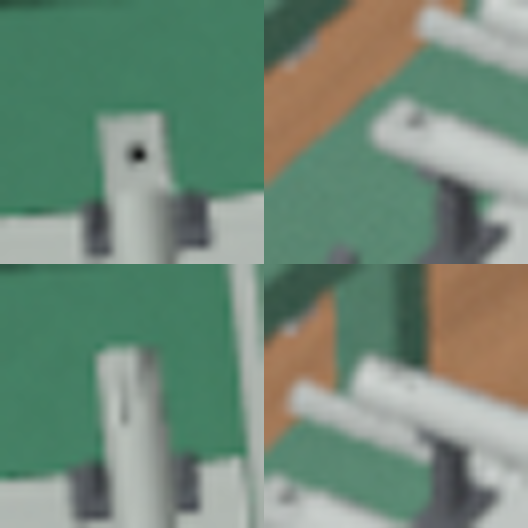

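B is seated with its flat facing up (dimple at 137,153), though about 4 mm too far back in x, which I'll fix later. Next is C.

```bash
python3 -m pendant '{"translation":[[-23,17.4,0],[-23.4,17.4,0],[0,0,0],[0,0,35],[0,0,35],[0,0,25],[0,0,10],[0,0,0]],"roll":[0.086,0.086,0.086,0,0,0,0,0],"hand":[87,87,87,87,87,87,87,87]}' 30
python3 go.py 520.5 -364.5 36 -10.5
```

```text
time_s: 25.95
ee_pos: [517.4, -355.2, 46.7]
ee_rot: [-179.9, 0.3, -10.2]
force: [0.0, -0.7, 0.1]
gripper_width: 60.4
gripper_force: 0.0
shift [ 4.6  8.6 10.7] roll 0.006 | [ 517.4 -355.2   46.7] -10.2 q [-36.  31.  95.   0.  54.  65.] F [ 0.  -0.7  0.1] w 60.4 gf 0.0 t 25.95
```

```bash
python3 -m pendant '{"translation":[[2.6,5,0],[2,3.6,4],[0,0,4],[0,0,2],[0,0,0],[0,0,0],[0,0,0],[0,0,0]],"roll":[0,0,0,0,0,0,0,0],"hand":[87,87,87,87,87,150,200,255]}' 30
python3 -m pendant '{"translation":[[0,0,0],[0,0,0],[0,0,0],[0,0,0],[0,0,0],[0,0,0],[0,0,0],[0,0,0]],"roll":[0,0,0,0,0,0,0,0],"hand":[255,255,255,255,255,255,255,255]}' 30
python3 go.py 520.5 -364.5 36 -10.5
```

```text
time_s: 26.62
ee_pos: [521.7, -366.3, 39.3]
ee_rot: [180.0, -0.0, -10.2]
force: [0.4, -0.1, 0.5]
gripper_width: 42.8
gripper_force: 0.0
time_s: 27.28
ee_pos: [521.7, -365.8, 39.1]
ee_rot: [-180.0, 0.0, -10.2]
force: [-0.1, 3.6, 2.6]
gripper_width: 21.4
gripper_force: 30.0
shift [-1.4 -1.1  3.1] roll 0.005 | [ 521.7 -365.8   39.1] -10.2 q [-36.  32.  94.   0.  54.  64.] F [-0.1  3.6  2.6] w 21.4 gf 30.0 t 27.2833
```

```bash
python3 -m pendant '{"translation":[[0,0,-20],[0,0,-30],[0,0,-35],[0,0,-25],[-20.6,-30.7,0],[-20.6,-30.7,0],[-20.6,-30.7,0],[-20.6,-30.7,0]],"roll":[0,0,0,0,0,0,0,0],"hand":[255,255,255,255,255,255,255,255]}' 30
python3 -m pendant '{"translation":[[-20.6,-30.7,0],[-20.6,-30.7,0],[-20.6,-30.7,0],[-20.6,-30.7,0],[-20.6,-30.7,0],[-20.6,-30.7,0],[-20.6,-30.7,0],[-20.6,-30.7,0]],"roll":[0,0,0,0,0,0,0,0],"hand":[255,255,255,255,255,255,255,255]}' 30
python3 -m pendant '{"translation":[[0,0,0],[0,0,0],[0,0,0],[0,0,0],[0,0,0],[0,0,0],[0,0,0],[0,0,0]],"roll":[-0.122,-0.122,-0.122,-0.122,-0.122,-0.122,-0.122,-0.122],"hand":[255,255,255,255,255,255,255,255]}' 30
python3 -m pendant '{"translation":[[0,0,0],[0,0,0],[0,0,0],[0,0,0],[0,0,0],[0,0,0],[0,0,0],[0,0,0]],"roll":[-0.122,-0.122,-0.122,-0.122,-0.122,-0.122,-0.122,0],"hand":[255,255,255,255,255,255,255,255]}' 30
python3 go.py 344 40 4.5 94.7
```

```text
time_s: 27.95
ee_pos: [460.8, -230.0, 148.3]
ee_rot: [179.9, 0.1, -10.2]
force: [0.5, 0.1, -2.2]
gripper_width: 21.5
gripper_force: 30.0
time_s: 28.62
ee_pos: [342.5, 40.7, 148.7]
ee_rot: [179.9, -0.0, -10.2]
force: [0.4, 0.8, -2.9]
gripper_width: 21.5
gripper_force: 30.0
time_s: 29.28
ee_pos: [343.5, 39.5, 148.6]
ee_rot: [179.9, 0.1, 46.1]
force: [-0.1, 0.5, -3.0]
gripper_width: 21.1
gripper_force: 30.0
time_s: 29.95
ee_pos: [343.4, 39.5, 148.6]
ee_rot: [-180.0, 0.1, 94.8]
force: [0.3, 0.5, -3.3]
gripper_width: 21.6
gripper_force: 30.0
shift [  0.4   0.6 144.1] roll 0.001 | [343.4  39.5 148.6] 94.8 q [  5.   1. 122.  -0.  57.  -0.] F [ 0.3  0.5 -3.3] w 21.6 gf 30.0 t 29.95
```

```bash
python3 -m pendant '{"translation":[[0,0,35],[0,0,38],[0,0,35],[0,0,20],[0,0,10],[0,0,4],[0,0,0],[0,0,0]],"roll":[0,0,0,0,0,0,0,0],"hand":[255,255,255,255,255,255,255,255]}' 30
python3 go.py 344 40 4.5 94.7
python3 -m pendant '{"translation":[[0,0,1],[0,0,0],[0,0,0],[0,0,0],[0,0,0],[0,0,0],[0,0,0],[0,0,0]],"roll":[0,0,0,0,0,0,0,0],"hand":[255,255,255,215,200,188,186,186]}' 30
python3 go.py 344 40 4.5 94.7
```

```text
time_s: 30.62
ee_pos: [344.3, 40.0, 7.4]
ee_rot: [179.9, 0.0, 94.6]
force: [0.1, 0.3, -2.5]
gripper_width: 21.4
gripper_force: 30.0
shift [ 0.  -0.3  2.9] roll -0.002 | [344.3  40.    7.4] 94.6 q [  5.  15. 134.  -0.  31.   0.] F [ 0.1  0.3 -2.5] w 21.4 gf 30.0 t 30.6167
time_s: 31.28
ee_pos: [344.0, 40.1, 6.2]
ee_rot: [180.0, 0.0, 94.6]
force: [-0.0, 0.3, -0.0]
gripper_width: 24.6
gripper_force: 0.0
shift [-0.1 -0.   1.7] roll -0.001 | [344.   40.1   6.2] 94.6 q [  5.  15. 134.  -0.  31.   0.] F [-0.   0.3 -0. ] w 24.6 gf 0.0 t 31.2833
```

```bash
python3 -m pendant '{"translation":[[0,-1,2],[0,-2,2],[0,-2,0],[0,-2,0],[0,-2,0],[0,-2,0],[0,-2,0],[0,-0.8,0]],"roll":[0,0,0,0,0,0,0,0],"hand":[186,186,186,186,186,186,186,186]}' 30
python3 -m pendant '{"translation":[[0,0,0],[0,0,0],[0,0,0],[0,0,0],[0,0,0],[0,0,0],[0,0,0],[0,0,0]],"roll":[0,0,0,0,0,0,0,0],"hand":[190,195,200,205,220,255,255,255]}' 30
python3 go.py 330.2 40 2 94.7
python3 - <<'E'
from h import *
import pickle
p=shot("side"); pickle.dump(p,open("t2.pkl","wb"))
u,v=proj(p,[334,95,11])[0].astype(int); save(p,"t2.png",(u-30,v-25,u+30,v+25),7)
E
```

```text
time_s: 31.95
ee_pos: [329.3, 38.9, 2.0]
ee_rot: [-180.0, 0.0, 94.6]
force: [-0.4, 0.3, -0.0]
gripper_width: 24.7
gripper_force: 0.0
time_s: 32.62
ee_pos: [329.8, 39.0, 2.0]
ee_rot: [-180.0, 0.0, 94.6]
force: [-0.3, -0.8, 0.9]
gripper_width: 21.3
gripper_force: 30.0
shift [1.  0.5 0. ] roll -0.001 | [329.8  39.    2. ] 94.6 q [  5.  15. 136.  -0.  29.   0.] F [-0.3 -0.8  0.9] w 21.3 gf 30.0 t 32.6167
```

View pics/t2.png

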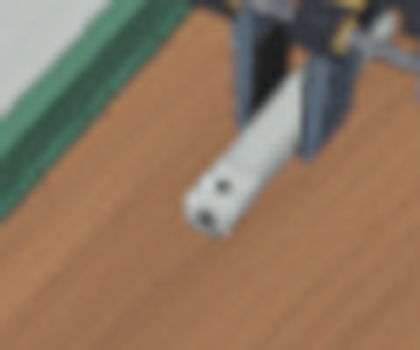

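The dimple (223,187) is on top of C's flat. On to nest 3.

```bash
python3 -m pendant '{"translation":[[0,0,-30],[0,0,-40],[0,0,-40],[0,0,-35],[0,0,0],[0,0,0],[0,0,0],[0,0,0]],"roll":[0,0,0,0,0.121,0.121,0.121,0.121],"hand":[255,255,255,255,255,255,255,255]}' 30
python3 -m pendant '{"translation":[[0,0,0],[0,0,0],[0,0,0],[0,0,0],[0,0,0],[0,0,0],[0,0,0],[0,0,0]],"roll":[0.121,0.121,0.121,0.121,0.121,0.121,0.121,0.121],"hand":[255,255,255,255,255,255,255,255]}' 30
python3 -m pendant '{"translation":[[0,0,0],[0,0,0],[0,0,0],[0,0,0],[0,0,0],[0,0,0],[0,0,0],[0,0,0]],"roll":[0.117,0,0,0,0,0,0,0],"hand":[255,255,255,255,255,255,255,255]}' 30
python3 go.py 527 148 110 4.7
```

```text
time_s: 33.33
ee_pos: [329.4, 38.9, 146.7]
ee_rot: [-180.0, 0.0, 66.6]
force: [0.6, -0.8, -2.9]
gripper_width: 21.1
gripper_force: 30.0
time_s: 34.0
ee_pos: [329.3, 38.9, 146.4]
ee_rot: [180.0, 0.1, 11.1]
force: [0.4, 0.4, -2.4]
gripper_width: 21.4
gripper_force: 30.0
time_s: 34.67
ee_pos: [329.9, 39.0, 147.0]
ee_rot: [180.0, -0.0, 4.8]
force: [-0.2, 0.3, -3.0]
gripper_width: 21.8
gripper_force: 30.0
shift [205.5 -92.2  37. ] roll 0.001 | [329.9  39.  147. ] 4.8 q [  5.  -0. 124.  -0.  57.  90.] F [-0.2  0.3 -3. ] w 21.8 gf 30.0 t 34.6667
```

```bash
python3 -m pendant '{"translation":[[35,-16,0],[35,-16,0],[35,-16,0],[35,-15,0],[35,-15,0],[30.5,-14.2,0],[0,0,20],[0,0,17]],"roll":[0,0,0,0,0,0,0,0],"hand":[255,255,255,255,255,255,255,255]}' 30
python3 -m pendant '{"translation":[[0,0,0],[0,0,0],[0,0,0],[0,0,0],[0,0,0],[0,0,0],[0,0,0],[0,0,0]],"roll":[0,0,0,0,0,0,0,0],"hand":[255,255,255,255,255,255,255,255]}' 30
python3 go.py 527 148 71 4.7
```

```text
time_s: 35.33
ee_pos: [529.5, 149.1, 109.4]
ee_rot: [-180.0, -0.1, 4.8]
force: [-1.4, -0.5, -3.5]
gripper_width: 21.4
gripper_force: 30.0
time_s: 36.0
ee_pos: [527.2, 147.8, 110.4]
ee_rot: [-180.0, -0.0, 4.7]
force: [-0.2, 0.8, -3.7]
gripper_width: 21.3
gripper_force: 30.0
shift [-0.2 -0.2 39.4] roll 0.001 | [527.2 147.8 110.4] 4.7 q [ 14.  21. 102.  -0.  57. 100.] F [-0.2  0.8 -3.7] w 21.3 gf 30.0 t 36.0
```

```bash
python3 -m pendant '{"translation":[[0,0,20],[0,0,12],[0,0,4],[0,0,2],[0,0,1.4],[0,0,0],[0,0,0],[0,0,0]],"roll":[0,0,0,0,0,0,0,0],"hand":[255,255,255,255,255,255,220,200]}' 30
python3 go.py 527 148 71 4.7
python3 -m pendant '{"translation":[[0,0,0],[0,0,0],[0,0,0],[0,0,-25],[0,0,-30],[0,30,-10],[0,40,0],[0,20,0]],"roll":[0,0,0,0,0,0,0,0],"hand":[180,140,110,87,87,87,87,87]}' 30
python3 -m pendant '{"translation":[[0,0,0],[0,0,0],[0,0,0],[0,0,0],[0,0,0],[0,0,0],[0,0,0],[0,0,0]],"roll":[0,0,0,0,0,0,0,0],"hand":[87,87,87,87,87,87,87,87]}' 30
python3 go.py 532 58.3 65 4.7
```

```text
time_s: 36.67
ee_pos: [526.4, 146.9, 71.8]
ee_rot: [179.9, 0.1, 4.8]
force: [-3.3, -3.4, 2.0]
gripper_width: 21.3
gripper_force: 30.0
shift [ 0.7 -1.   0.8] roll 0.001 | [526.4 146.9  71.8] 4.8 q [ 14.  23. 105.  -0.  52. 100.] F [-3.3 -3.4  2. ] w 21.3 gf 30.0 t 36.6667
time_s: 37.33
ee_pos: [535.9, 56.0, 137.4]
ee_rot: [179.9, -0.2, 4.8]
force: [0.0, -0.2, 0.1]
gripper_width: 59.9
gripper_force: 0.0
time_s: 38.0
ee_pos: [534.5, 58.6, 135.6]
ee_rot: [180.0, 0.0, 4.8]
force: [-0.0, -1.1, 0.7]
gripper_width: 60.2
gripper_force: 0.0
shift [-2.5  0.1 70.6] roll 0.002 | [534.5  58.6 135.6] 4.8 q [  5.  19. 101.  -0.  60.  90.] F [-0.  -1.1  0.7] w 60.2 gf 0.0 t 38.0
```

Fix B's axial position: grip, slide +4.5 mm, release.

```bash
python3 -m pendant '{"translation":[[-2.5,0,25],[0,0,25],[0,0,14],[0,0,6],[0,0,0],[0,0,0],[0,0,0],[0,0,0]],"roll":[0,0,0,0,0,0,0,0],"hand":[87,87,87,87,130,180,255,255]}' 30
python3 -m pendant '{"translation":[[0,0,0],[0,0,0],[0,0,0],[0,0,-1],[1.5,0,0],[1.5,0,0],[1.5,0,0],[0,0,0]],"roll":[0,0,0,0,0,0,0,0],"hand":[255,255,255,255,255,255,255,255]}' 30
python3 go.py 534 58.3 65 4.7
python3 -m pendant '{"translation":[[0,0,1],[0,0,0],[0,0,0],[0,0,0],[0,0,-25],[0,0,-30],[0,20,-20],[0,40,0]],"roll":[0,0,0,0,0,0,0,0],"hand":[255,230,200,140,110,87,87,87]}' 30
python3 -m pendant '{"translation":[[0,30,0],[0,0,0],[0,0,0],[0,0,0],[0,0,0],[0,0,0],[0,0,0],[0,0,0]],"roll":[0,0,0,0,0,0,0,0],"hand":[87,87,87,87,87,87,87,87]}' 30
python3 go.py 544 -31.4 73 4.7
```

```text
time_s: 38.67
ee_pos: [533.0, 58.1, 66.8]
ee_rot: [180.0, -0.1, 4.7]
force: [0.5, 0.0, 0.4]
gripper_width: 36.1
gripper_force: 0.0
time_s: 39.33
ee_pos: [534.2, 56.8, 66.7]
ee_rot: [179.9, 0.3, 4.8]
force: [-5.5, -7.2, 4.8]
gripper_width: 21.5
gripper_force: 30.0
shift [-0.1 -1.5  1.7] roll 0.001 | [534.2  56.8  66.7] 4.8 q [  5.  23. 106.  -0.  51.  90.] F [-5.5 -7.2  4.8] w 21.5 gf 30.0 t 39.3333
time_s: 40.0
ee_pos: [544.8, 1.3, 145.4]
ee_rot: [-179.9, -0.6, 5.0]
force: [1.0, 0.6, -0.8]
gripper_width: 51.8
gripper_force: 0.0
time_s: 40.67
ee_pos: [543.9, -30.6, 140.5]
ee_rot: [-180.0, 0.0, 4.8]
force: [0.4, 0.0, -0.8]
gripper_width: 60.2
gripper_force: 0.0
shift [ 0.   0.8 67.5] roll 0.002 | [543.9 -30.6 140.5] 4.8 q [ -4.  19. 100.   0.  61.  81.] F [ 0.4  0.  -0.8] w 60.2 gf 0.0 t 40.6667
```

```bash
python3 -m pendant '{"translation":[[0,0.8,25],[0,0,25],[0,0,14],[0,0,5],[0,0,0],[0,0,0],[0,0,0],[0,0,0]],"roll":[0,0,0,0,0,0,0,0],"hand":[87,87,87,87,130,180,255,255]}' 30
python3 -m pendant '{"translation":[[0,0,0],[0,0,0],[0,0,0],[0,0,0],[0,0,-15],[0,0,-30],[0,0,-30],[-20,-6,0]],"roll":[0,0,0,0,0,0,0,0],"hand":[255,255,255,255,255,255,255,255]}' 30
python3 -m pendant '{"translation":[[-37,-11,0],[-37,-11,0],[-37,-11,0],[-37,-11,0],[-37,-11,0],[-21,-11,0],[0,0,0],[0,0,0]],"roll":[0,0,0,0,0,0,-0.122,-0.122],"hand":[255,255,255,255,255,255,255,255]}' 30
python3 -m pendant '{"translation":[[0,0,0],[0,0,0],[0,0,0],[0,0,0],[0,0,0],[0,0,0],[0,0,0],[0,0,0]],"roll":[-0.122,-0.122,-0.122,-0.122,-0.122,-0.122,-0.122,-0.122],"hand":[255,255,255,255,255,255,255,255]}' 30
python3 -m pendant '{"translation":[[0,0,0],[0,0,0],[0,0,0],[0,0,0],[0,0,0],[0,0,0],[0,0,0],[0,0,0]],"roll":[-0.122,-0.122,-0.107,0,0,0,0,0],"hand":[255,255,255,255,255,255,255,255]}' 30
python3 go.py 322 40 3.5 94.7
```

```text
time_s: 41.33
ee_pos: [545.0, -32.1, 72.9]
ee_rot: [180.0, -0.1, 4.8]
force: [0.3, 0.8, -0.1]
gripper_width: 36.4
gripper_force: 0.0
time_s: 42.0
ee_pos: [530.5, -28.2, 151.8]
ee_rot: [179.9, -0.9, 4.7]
force: [2.5, 0.7, -3.0]
gripper_width: 21.5
gripper_force: 30.0
time_s: 42.67
ee_pos: [310.4, 21.6, 146.2]
ee_rot: [-179.9, 0.0, 19.1]
force: [0.8, -0.4, -3.7]
gripper_width: 21.4
gripper_force: 30.0
time_s: 43.33
ee_pos: [312.0, 21.3, 146.1]
ee_rot: [-179.9, -0.0, 75.0]
force: [0.6, -0.4, -3.3]
gripper_width: 21.5
gripper_force: 30.0
time_s: 44.0
ee_pos: [312.7, 21.0, 146.6]
ee_rot: [-180.0, -0.0, 94.7]
force: [-0.8, 0.8, -3.1]
gripper_width: 21.2
gripper_force: 30.0
shift [ 18.2  10.8 143.1] roll -0.0 | [312.7  21.  146.6] 94.7 q [  2.  -2. 125.   0.  57.  -3.] F [-0.8  0.8 -3.1] w 21.2 gf 30.0 t 44.0
```

```bash
python3 -m pendant '{"translation":[[18,10.8,35],[0,0,38],[0,0,35],[0,0,20],[0,0,10],[0,0,4],[0,0,0],[0,0,0]],"roll":[0,0,0,0,0,0,0,0],"hand":[255,255,255,255,255,255,255,255]}' 30
python3 -m pendant '{"translation":[[0,0,1],[0,0,0],[0,0,0],[0,0,0],[0,0,0],[0,0,0],[0,0,0],[0,0,0]],"roll":[0,0,0,0,0,0,0,0],"hand":[255,255,255,215,200,188,186,186]}' 30
python3 go.py 339.3 40 2 94.7
```

```text
time_s: 44.67
ee_pos: [322.9, 39.8, 4.9]
ee_rot: [179.9, 0.0, 94.7]
force: [-1.1, -0.3, -2.2]
gripper_width: 21.4
gripper_force: 30.0
time_s: 45.33
ee_pos: [322.5, 39.7, 3.8]
ee_rot: [180.0, 0.0, 94.8]
force: [0.9, 0.0, -0.5]
gripper_width: 24.7
gripper_force: 0.0
shift [-1.1 16.8  1.8] roll 0.001 | [322.5  39.7   3.8] 94.8 q [  5.  14. 137.  -0.  29.   0.] F [ 0.9  0.  -0.5] w 24.7 gf 0.0 t 45.3333
```

```bash
python3 -m pendant '{"translation":[[0,2.3,1.5],[0,2.5,0],[0,2.5,0],[0,2.5,0],[0,2.5,0],[0,2.5,0],[0,2.5,0],[0,0,0]],"roll":[0,0,0,0,0,0,0,0],"hand":[186,186,186,186,186,186,186,186]}' 30
python3 -m pendant '{"translation":[[0,0,0],[0,0,0],[0,0,0],[0,0,0],[0,0,0],[0,0,0],[0,0,0],[0,0,0]],"roll":[0,0,0,0,0,0,0,0],"hand":[190,195,200,205,220,255,255,255]}' 30
python3 go.py 339.8 40 2 94.7
python3 - <<'E'
from h import *
import pickle
p=shot("side"); pickle.dump(p,open("t3.pkl","wb"))
u,v=proj(p,[340,95,11])[0].astype(int); save(p,"t3.png",(u-30,v-25,u+30,v+25),7)
E
```

```text
time_s: 46.0
ee_pos: [340.4, 41.3, 2.2]
ee_rot: [179.9, 0.0, 94.8]
force: [0.2, -0.1, 0.5]
gripper_width: 24.4
gripper_force: 0.0
time_s: 46.67
ee_pos: [339.7, 41.2, 2.2]
ee_rot: [180.0, 0.0, 94.8]
force: [0.9, 0.1, -1.4]
gripper_width: 21.1
gripper_force: 30.0
shift [-1.2  0.   0.2] roll 0.001 | [339.7  41.2   2.2] 94.8 q [  5.  15. 135.  -0.  30.   0.] F [ 0.9  0.1 -1.4] w 21.1 gf 30.0 t 46.6667
```

View pics/t3.png

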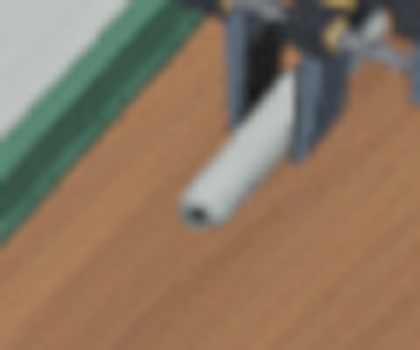

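No dimple is visible, so A's flat still faces down. I'll lift it, set it back and roll another 90°.

```bash
python3 -m pendant '{"translation":[[0,0,-5],[0,0,-5],[0,-8,0],[0,-8,0],[0,-6,0],[0,0,5],[0,0,4],[0,0,0]],"roll":[0,0,0,0,0,0,0,0],"hand":[255,255,255,255,255,255,255,255]}' 30
python3 -m pendant '{"translation":[[0,0,1],[0,0,0],[0,0,0],[0,0,0],[0,0,0],[0,0,0],[0,0,0],[0,0,0]],"roll":[0,0,0,0,0,0,0,0],"hand":[255,255,255,215,200,188,186,186]}' 30
python3 go.py 335 40 2 94.7
python3 -m pendant '{"translation":[[0,2.3,0],[0,2.5,0],[0,2.5,0],[0,2.5,0],[0,2.5,0],[0,2.5,0],[0,2.5,0],[0,0,0]],"roll":[0,0,0,0,0,0,0,0],"hand":[186,186,186,186,186,186,186,186]}' 30
python3 -m pendant '{"translation":[[0,0,0],[0,0,0],[0,0,0],[0,0,0],[0,0,0],[0,0,0],[0,0,0],[0,0,0]],"roll":[0,0,0,0,0,0,0,0],"hand":[190,195,200,205,220,255,255,255]}' 30
python3 go.py 335 40 2 94.7
python3 - <<'E'
from h import *
import pickle
p=shot("side"); pickle.dump(p,open("t4.pkl","wb"))
u,v=proj(p,[336,95,11])[0].astype(int); ims=[p["frame"][v-20:v+20,u-20:u+20,::-1]]
for f,x in(("t1",344),("t2",330)):
    q=pickle.load(open(f+".pkl","rb")); u,v=proj(q,[x,95,11])[0].astype(int); ims.append(q["frame"][v-20:v+20,u-20:u+20,::-1])
cv2.imwrite("pics/t4.png",np.hstack([cv2.resize(i,(264,264),interpolation=cv2.INTER_CUBIC) for i in ims]))
E
```

```text
time_s: 47.38
ee_pos: [317.0, 39.3, 2.4]
ee_rot: [-179.9, 0.0, 94.8]
force: [-1.2, -0.7, -2.1]
gripper_width: 21.1
gripper_force: 30.0
time_s: 48.05
ee_pos: [318.0, 39.4, 2.2]
ee_rot: [179.9, 0.0, 94.8]
force: [-0.6, 0.1, 0.5]
gripper_width: 24.9
gripper_force: 0.0
shift [-0.8 17.   0.2] roll 0.001 | [318.   39.4   2.2] 94.8 q [  5.  14. 137.  -0.  29.   0.] F [-0.6  0.1  0.5] w 24.9 gf 0.0 t 48.05
time_s: 48.72
ee_pos: [335.6, 40.9, 2.2]
ee_rot: [179.9, 0.0, 94.8]
force: [0.5, 0.1, -0.4]
gripper_width: 24.7
gripper_force: 0.0
time_s: 49.38
ee_pos: [335.0, 40.8, 2.2]
ee_rot: [180.0, 0.0, 94.8]
force: [2.0, 0.6, 0.2]
gripper_width: 21.2
gripper_force: 30.0
shift [-0.8 -0.1  0.2] roll 0.001 | [335.   40.8   2.2] 94.8 q [  5.  15. 135.  -0.  30.   0.] F [2.  0.6 0.2] w 21.2 gf 30.0 t 49.3833
```

View pics/t4.png

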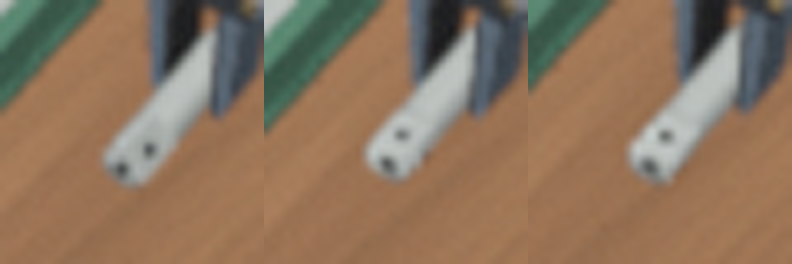

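```bash
python3 - <<'E'
from h import *
import pickle
for f,xc,xt,yt,(a,b),(ha,hb) in(("t4",336,335.0,40.8,(149,149),(121,169)),("t1",344,344.2,41.1,(138,133),(126,163)),("t2",330,329.8,39,(138,135),(123,164))):
    q=pickle.load(open(f+".pkl","rb")); u0,v0=proj(q,[xc,95,11])[0].astype(int)
    def cen(a,b):
        u=u0-20+a/6.6; v=v0-20+b/6.6; U,V=int(round(u)),int(round(v))
        w=q["frame"][V-2:V+3,U-2:U+3].astype(float).mean(2); w=np.clip(np.median(w)-15-w,0,None); yy,xx=np.mgrid[V-2:V+3,U-2:U+3]
        return np.array([(w*xx).sum()/w.sum(),(w*yy).sum()/w.sum()])
    D=cen(a,b); H=cen(ha,hb); d=np.array([np.cos(np.radians(94.6)),np.sin(np.radians(94.6)),0]); n=np.array([-d[1],d[0],0])
    M=np.array([xt,yt,11.])
    # shaft-end centre hole gives the local camera offset; dimple at x=62
    pr=lambda th,t,r:proj(q,M+d*t+r*(n*np.sin(th)+np.array([0,0,1])*np.cos(th)))[0]
    s=least_squares(lambda a:np.r_[pr(a[0],62+a[1],6)+a[2:4]-D, pr(0,75+a[1],0)+a[2:4]-H, .15*a[1:4]],[0.3,0,0,0]); print(f,np.degrees(s.x[0]),s.x[1:],s.cost,D,H)
E
```

```text
t4 82.73680264194311 [ 0.11345552 -0.06244222  0.20218337] 0.3074546254975863 [289.04282116 230.13853904] [284.         232.25409836]
t1 -16.781501384636034 [0.0167001  0.60691753 0.16152076] 0.5095371239000017 [284.5078125  226.01953125] [282.52156863 231.59607843]
t2 -3.0263690708165747 [ 0.143721   -0.27526811  0.26924629] 0.12355338361779863 [288.42091153 228.27077748] [286. 233.]
```

```bash
python3 - <<'E'
from h import *
import pickle
q=pickle.load(open("t4.pkl","rb")); d=np.array([np.cos(np.radians(94.6)),np.sin(np.radians(94.6)),0]); n=np.array([-d[1],d[0],0]);M=np.array([335,40.8,11.])
for th in range(-20,100,10):
    t=np.radians(th); print(th,np.round(proj(q,M+d*62+6*(n*np.sin(t)+np.array([0,0,1])*np.cos(t)))[0]-proj(q,M+d*75)[0],2))
# unwrapped brightness look: sum of darkness around t4 dimple
D=q["frame"][222:240,276:298].mean(2).astype(int); print(D)
E
```

```text
-20 [ 1.66 -4.2 ]
-10 [ 1.96 -4.14]
0 [ 2.27 -4.04]
10 [ 2.57 -3.88]
20 [ 2.86 -3.69]
30 [ 3.13 -3.46]
40 [ 3.38 -3.21]
50 [ 3.58 -2.94]
60 [ 3.75 -2.65]
70 [ 3.87 -2.36]
80 [ 3.93 -2.08]
90 [ 3.94 -1.82]
[[125 124 124 123 122 121 121 118 117 118 117 124 149 174 186 188 189 187
  180 166 151 122]
 [125 125 124 123 121 118 118 117 116 118 121 142 170 184 188 190 188 180
  169 154 135 110]
 [125 124 123 121 121 117 116 118 117 122 139 165 181 181 187 189 182 172
  157 137 119 109]
 [123 122 123 122 117 117 115 117 119 138 166 179 177 173 180 182 173 159
  140 124 116 116]
 [122 122 119 118 116 116 117 118 137 165 182 179 170 170 173 175 164 144
  126 118 117 117]
 [123 122 118 117 119 117 117 136 165 179 178 170 166 168 171 172 156 131
  118 115 116 115]
 [122 118 115 117 116 115 125 157 184 179 169 160 144 154 169 167 152 123
  118 116 115 115]
 [118 114 115 117 117 126 146 168 177 170 166 150  90 126 166 160 142 118
  117 114 112 112]
 [115 114 118 117 116 133 162 171 163 169 168 154 113 139 159 142 121 116
  113 110 114 115]
 [118 119 117 117 119 130 153 151 133 155 168 164 156 161 148 127 114 113
  110 113 113 117]
 [117 116 118 116 119 123 126 113  79 127 169 168 163 151 127 117 111 111
  111 115 116 118]
 [117 116 119 119 117 115 119 114  99 134 163 167 153 131 115 113 111 112
  117 117 116 118]
 [117 120 118 118 117 117 119 118 124 138 143 149 131 117 111 110 112 116
  118 117 118 121]
 [120 118 118 117 116 116 117 115 119 122 118 115 113 111 111 113 117 117
  117 117 121 121]
 [119 118 116 117 117 116 116 118 120 116 115 109 111 111 113 116 115 116
  120 118 121 119]
 [117 119 117 115 116 117 116 117 116 115 112 109 112 113 117 116 120 119
  119 122 120 120]
 [117 117 117 117 118 117 119 114 112 111 112 112 115 116 117 117 120 120
  121 121 119 120]
 [117 116 117 117 117 118 114 113 111 110 112 113 117 117 116 118 121 121
  119 119 121 122]]
```

```bash
python3 -m pendant '{"translation":[[0,0,0],[0,0,0],[0,0,0],[0,2.4,0],[0,2.4,0],[0,2.4,0],[0,2.4,0],[0,0,0]],"roll":[0,0,0,0,0,0,0,0],"hand":[215,190,186,186,186,186,186,186]}' 30
python3 -m pendant '{"translation":[[0,0,0],[0,0,0],[0,0,0],[0,0,0],[0,0,0],[0,0,0],[0,0,0],[0,0,0]],"roll":[0,0,0,0,0,0,0,0],"hand":[190,195,200,205,220,255,255,255]}' 30
python3 go.py 344.6 40 2 94.7
python3 - <<'E'
from h import *
import pickle
pickle.dump(shot("side"),open("t5.pkl","wb"))
for f,x in(("t1",344.2),("t2",329.8),("t4",335),("t5",344.6)):
    q=pickle.load(open(f+".pkl","rb")); u,v=proj(q,[x-.08*66,40+68,13])[0].astype(int)
    g=q["frame"][v-9:v+10,u-9:u+10].astype(float).mean(2)
    bh=cv2.morphologyEx(g.astype(np.float32),cv2.MORPH_CLOSE,np.ones((5,5)))-g; bh[bh<25]=0
    k,l,s,c=cv2.connectedComponentsWithStats((bh>0).astype(np.uint8))
    o=[]
    for i in range(1,k):
        w=bh*(l==i); yy,xx=np.mgrid[0:19,0:19]; o.append((round(w.sum()),round((w*xx).sum()/w.sum()+u-9,2),round((w*yy).sum()/w.sum()+v-9,2)))
    print(f,sorted(o,reverse=True)[:3])
E
```

```text
time_s: 50.1
ee_pos: [345.2, 41.6, 2.2]
ee_rot: [179.9, 0.0, 94.8]
force: [-0.5, 1.5, -0.4]
gripper_width: 24.7
gripper_force: 0.0
time_s: 50.77
ee_pos: [344.5, 41.6, 2.2]
ee_rot: [180.0, 0.0, 94.8]
force: [1.8, -0.4, -1.3]
gripper_width: 21.1
gripper_force: 30.0
shift [-1.6 -0.1  0.2] roll 0.001 | [344.5  41.6   2.2] 94.8 q [  5.  15. 134.  -0.  30.   0.] F [ 1.8 -0.4 -1.3] w 21.1 gf 30.0 t 50.7667
t1 [(197, np.float64(282.4), np.float64(230.4)), (146, np.float64(284.37), np.float64(225.83)), (99, np.float64(292.0), np.float64(223.98))]
t2 [(212, np.float64(288.45), np.float64(228.36)), (129, np.float64(285.75), np.float64(232.38)), (126, np.float64(296.0), np.float64(225.58))]
t4 [(248, np.float64(293.78), np.float64(226.74)), (190, np.float64(288.21), np.float64(229.13)), (109, np.float64(288.96), np.float64(220.0))]
t5 [(187, np.float64(284.09), np.float64(226.77)), (127, np.float64(281.28), np.float64(231.22)), (123, np.float64(292.0), np.float64(223.53))]
```

```bash
python3 -m pendant '{"translation":[[0,0,-30],[0,0,-40],[0,0,-40],[0,0,-35],[0,0,0],[0,0,0],[0,0,0],[0,0,0]],"roll":[0,0,0,0,0.121,0.121,0.121,0.121],"hand":[255,255,255,255,255,255,255,255]}' 30
python3 -m pendant '{"translation":[[0,0,0],[0,0,0],[0,0,0],[0,0,0],[0,0,0],[0,0,0],[0,0,0],[0,0,0]],"roll":[0.121,0.121,0.121,0.121,0.121,0.121,0.121,0.121],"hand":[255,255,255,255,255,255,255,255]}' 30
python3 -m pendant '{"translation":[[0,0,0],[0,0,0],[0,0,0],[0,0,0],[0,0,0],[0,0,0],[0,0,0],[0,0,0]],"roll":[0.120,0,0,0,0,0,0,0],"hand":[255,255,255,255,255,255,255,255]}' 30
python3 go.py 543.4 -31.4 110 4.7
```

```text
time_s: 51.48
ee_pos: [342.4, 41.4, 146.5]
ee_rot: [-179.8, 0.1, 66.7]
force: [-0.7, 0.3, -2.9]
gripper_width: 21.3
gripper_force: 30.0
time_s: 52.15
ee_pos: [342.4, 41.4, 146.2]
ee_rot: [-180.0, 0.2, 11.2]
force: [0.4, -0.5, -3.1]
gripper_width: 21.6
gripper_force: 30.0
time_s: 52.82
ee_pos: [344.2, 41.6, 147.1]
ee_rot: [180.0, 0.0, 4.7]
force: [0.5, -0.9, -3.1]
gripper_width: 21.5
gripper_force: 30.0
shift [192.6  89.1  37.1] roll 0.0 | [344.2  41.6 147.1] 4.7 q [  5.   1. 122.  -0.  57.  90.] F [ 0.5 -0.9 -3.1] w 21.5 gf 30.0 t 52.8167
```

```bash
python3 -m pendant '{"translation":[[33,15,0],[33,15,0],[33,15,0],[33,15,0],[33,15,0],[27.6,14.1,0],[0,0,20],[0,0,17]],"roll":[0,0,0,0,0,0,0,0],"hand":[255,255,255,255,255,255,255,255]}' 30
python3 -m pendant '{"translation":[[0,0,0],[0,0,0],[0,0,20],[0,0,12],[0,0,4],[0,0,2],[0,0,1.3],[0,0,0]],"roll":[0,0,0,0,0,0,0,0],"hand":[255,255,255,255,255,255,255,255]}' 30
python3 go.py 543.4 -31.4 71 4.7
python3 -m pendant '{"translation":[[0,0,0],[0,0,0],[0,0,0],[0,0,0],[0,0,-25],[0,0,-30],[-10,0,-20],[-40,0,0]],"roll":[0,0,0,0,0,0,0,0],"hand":[255,230,200,150,110,87,87,87]}' 30
python3 -m pendant '{"translation":[[-35,30,0],[-35,35,0],[-20,40,0],[0,40,0],[0,40,0],[0,0,0],[0,0,0],[0,0,0]],"roll":[0,0,0,0,0,0,0,0],"hand":[87,87,87,87,87,87,87,87]}' 30
cat > dim.py <<'E'
import sys,pickle
from h import *
P={n:shot(n) for n in("top","side")}; pickle.dump(P,open(sys.argv[1]+".pkl","wb")); ims=[]
d=np.array([np.cos(np.radians(4.7)),np.sin(np.radians(4.7)),0]); n=np.array([-d[1],d[0],0]); Z=np.array([0,0,1.])
adv=float(sys.argv[2]) if len(sys.argv)>2 else 0
for nm,X in (("1",(541.4,-31.4)),("2",(534,58.3)),("3",(526.6,148))):
    for k,p in P.items():
        a,ang,co,N,tt=rollfit(p,np.array(X)+d[:2]*adv,4.7,80)
        M=np.array([*X,80.])+d*adv+n*a[0]+Z*a[2]; ds=d+n*a[1]
        C=M+ds*62+Z*6; u,v=proj(p,C)[0]; U,V=int(round(u)),int(round(v)); r=7
        f=p["frame"][V-r:V+r+1,U-r:U+r+1].astype(np.float32).mean(2)
        bh=cv2.morphologyEx(f,cv2.MORPH_CLOSE,np.ones((5,5)))-f; bh[bh<25]=0
        kk,l,s,c=cv2.connectedComponentsWithStats((bh>0).astype(np.uint8)); best=None
        yy,xx=np.mgrid[V-r:V+r+1,U-r:U+r+1]
        res=[]
        for i in range(1,kk):
            w=bh*(l==i); D=np.array([(w*xx).sum(),(w*yy).sum()])/w.sum()
            # solve th, axial
            s_=least_squares(lambda q:proj(p,M+ds*(62+q[1])+6*(n*np.sin(q[0])+Z*np.cos(q[0])))[0]-D,[0,0])
            res.append((round(float(w.sum())),round(float(np.degrees(s_.x[0])),0),round(float(s_.x[1]),1)))
        print("nest",nm,k,"mid",np.round(M,1),"t",np.round(tt),"fit",[int(ang[i]) for i in np.argsort(co)[:4]],"dimple(dark,theta,axial)",sorted(res,reverse=True)[:3])
        ims.append(cv2.resize(p["frame"][V-16:V+16,U-16:U+16,::-1],(256,256),interpolation=cv2.INTER_CUBIC))
cv2.imwrite("pics/"+sys.argv[1]+".png",np.vstack([np.hstack(ims[0::2]),np.hstack(ims[1::2])]))
E
python3 dim.py n3
```

```text
time_s: 53.48
ee_pos: [545.9, -32.4, 109.6]
ee_rot: [180.0, -0.1, 4.6]
force: [-0.6, -0.4, -3.6]
gripper_width: 21.1
gripper_force: 30.0
time_s: 54.15
ee_pos: [543.9, -31.9, 72.3]
ee_rot: [179.9, -0.1, 4.7]
force: [-2.1, -1.7, 1.4]
gripper_width: 21.9
gripper_force: 30.0
shift [-0.5 -0.6  1.3] roll 0.0 | [543.9 -31.9  72.3] 4.7 q [ -5.  23. 105.  -0.  52.  81.] F [-2.1 -1.7  1.4] w 21.9 gf 30.0 t 54.15
time_s: 54.82
ee_pos: [502.6, -35.4, 150.8]
ee_rot: [179.9, -1.0, 4.7]
force: [0.8, -1.1, -0.0]
gripper_width: 51.9
gripper_force: 0.0
time_s: 55.48
ee_pos: [428.6, -214.9, 145.8]
ee_rot: [-180.0, -0.0, 4.6]
force: [-0.6, -0.1, -0.5]
gripper_width: 60.3
gripper_force: 0.0
nest 1 top mid [541.4 -31.3  79.5] t [-71.  79.] fit [-5, -10, 0, -15] dimple(dark,theta,axial) [(849, -3.0, 19.1), (521, -8.0, 3.3)]
nest 1 side mid [541.4 -31.8  80.6] t [-74.  79.] fit [-10, 0, -5, -15] dimple(dark,theta,axial) [(595, 139.0, -22.7), (407, 138.0, 12.0), (301, -40.0, 0.1)]
nest 2 top mid [534.   58.4  79.8] t [-78.  72.] fit [-10, -15, -5, 0] dimple(dark,theta,axial) [(439, -91.0, -18.0), (418, -24.0, -4.4)]
nest 2 side mid [534.1  57.5  80.9] t [-80.  72.] fit [-10, -5, -15, -20] dimple(dark,theta,axial) [(542, 137.0, -14.8), (111, -13.0, -4.6), (53, -43.0, -22.2)]
nest 3 top mid [526.6 147.9  79.6] t [-73.  76.] fit [0, -5, 5, -10] dimple(dark,theta,axial) [(788, -16.0, 17.4), (364, -0.0, 0.9)]
nest 3 side mid [526.6 147.6  80.9] t [-79.  77.] fit [0, -5, -10, -15] dimple(dark,theta,axial) [(509, 134.0, -13.5), (382, 134.0, 21.7), (119, -9.0, 1.4)]
```

View pics/n3.png

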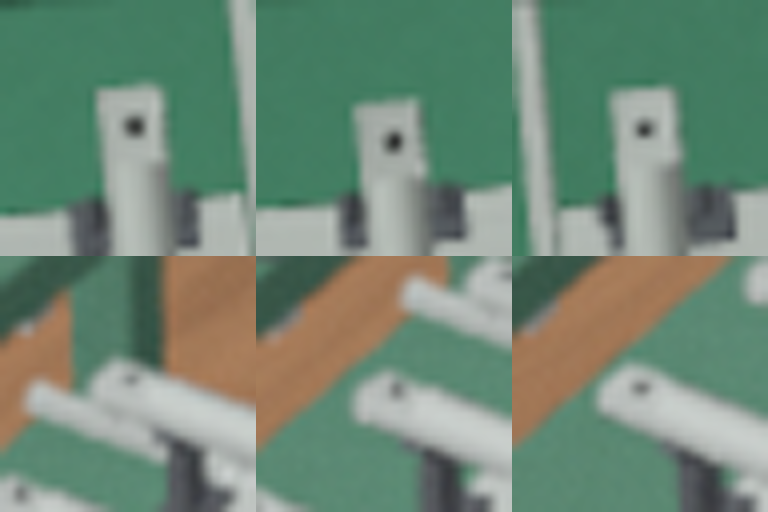

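The picture shows all three flats up: A about -8°, B about -15° and 4 mm back, C about 0°. I'll re-roll B by 14° on the table and recentre it.

```bash
python3 go.py 530.3 58 140 4.7
python3 -m pendant '{"translation":[[18,-37,0],[18,-37,0],[18,-37,0],[18,-37,0],[18,-37,0],[18,-37,0],[0,0,0],[0,0,0]],"roll":[0,0,0,0,0,0,0,0],"hand":[87,87,87,87,87,87,87,87]}' 30
python3 -m pendant '{"translation":[[0,0,0],[0,0,0],[0,0,0],[0,0,0],[0,0,0],[0,0,0],[0,0,0],[0,0,0]],"roll":[0,0,0,0,0,0,0,0],"hand":[87,87,87,87,87,87,87,87]}' 30
python3 go.py 530.3 58 71 4.7
```

```text
shift [ 124.  -262.7    5.8] roll 0.001 | [ 428.5 -214.1  145.8] 4.8 q [-28.  13. 108.   0.  59.  57.] F [ 0.8 -1.5  0.6] w 60.1 gf 0.0 t 55.5833
time_s: 56.25
ee_pos: [517.8, 18.0, 145.7]
ee_rot: [-180.0, 0.0, 5.1]
force: [0.8, -0.1, -0.3]
gripper_width: 60.1
gripper_force: 0.0
time_s: 56.92
ee_pos: [517.9, 14.5, 145.8]
ee_rot: [180.0, -0.0, 4.7]
force: [0.1, -1.0, 0.3]
gripper_width: 60.0
gripper_force: 0.0
shift [ 15.9 -42.4  74.8] roll -0.001 | [517.9  14.5 145.8] 4.7 q [  0.  16. 103.  -0.  61.  86.] F [ 0.1 -1.   0.3] w 60.0 gf 0.0 t 56.9167
```

```bash
python3 -m pendant '{"translation":[[8,-21,0],[8,-21.4,0],[0,0,0],[0,0,30],[0,0,25],[0,0,15],[0,0,5],[0,0,0]],"roll":[0,0,0,0,0,0,0,0],"hand":[87,87,87,87,87,87,87,87]}' 30
python3 -m pendant '{"translation":[[0,0,0],[0,0,0],[0,0,0],[0,0,0],[0,0,0],[0,0,0],[0,0,0],[0,0,0]],"roll":[0,0,0,0,0,0,0,0],"hand":[130,180,220,255,255,255,255,255]}' 30
python3 go.py 530.3 58 71 4.7
python3 -m pendant '{"translation":[[0,0,-20],[0,0,-30],[0,0,-25],[-40,0,0],[-40,0,0],[-40,0,0],[-40,0,0],[-28,0,0]],"roll":[0,0,0,0,0,0,0,0],"hand":[255,255,255,255,255,255,255,255]}' 30
python3 -m pendant '{"translation":[[0,0,0],[0,0,0],[0,0,0],[0,0,0],[0,0,0],[0,0,0],[0,0,0],[0,0,0]],"roll":[-0.122,-0.122,-0.122,-0.122,-0.122,-0.122,-0.122,-0.122],"hand":[255,255,255,255,255,255,255,255]}' 30
python3 -m pendant '{"translation":[[0,0,0],[0,0,0],[0,0,0],[0,0,0],[0,0,0],[0,0,0],[0,0,0],[0,0,0]],"roll":[-0.122,-0.122,-0.122,-0.122,-0.107,0,0,0],"hand":[255,255,255,255,255,255,255,255]}' 30
python3 go.py 342 40 3.5 94.7
```

```text
time_s: 57.58
ee_pos: [529.4, 57.9, 69.7]
ee_rot: [180.0, 0.2, 4.7]
force: [-0.6, 0.6, 0.6]
gripper_width: 60.0
gripper_force: 0.0
time_s: 58.25
ee_pos: [530.8, 56.2, 71.5]
ee_rot: [179.8, -0.1, 4.8]
force: [-0.3, -7.1, 2.2]
gripper_width: 21.4
gripper_force: 30.0
shift [-0.4 -1.8  0.5] roll 0.002 | [530.8  56.2  71.5] 4.8 q [  5.  22. 107.  -0.  51.  90.] F [-0.3 -7.1  2.2] w 21.4 gf 30.0 t 58.25
time_s: 58.92
ee_pos: [338.2, 42.6, 145.0]
ee_rot: [180.0, 0.2, 4.7]
force: [-0.7, -0.2, -2.3]
gripper_width: 21.5
gripper_force: 30.0
time_s: 59.58
ee_pos: [342.5, 42.9, 145.7]
ee_rot: [-180.0, 0.0, 61.0]
force: [0.7, -0.1, -1.9]
gripper_width: 21.4
gripper_force: 30.0
time_s: 60.25
ee_pos: [342.8, 42.9, 145.8]
ee_rot: [-180.0, 0.0, 94.6]
force: [-0.5, 0.3, -1.4]
gripper_width: 21.0
gripper_force: 30.0
shift [ -2.9  -1.  142.3] roll -0.002 | [342.8  42.9 145.8] 94.6 q [  5.   1. 122.  -0.  57.   1.] F [-0.5  0.3 -1.4] w 21.0 gf 30.0 t 60.25
```

```bash
python3 -m pendant '{"translation":[[0,0,35],[0,0,38],[0,0,35],[0,0,20],[0,0,10],[0,0,3.5],[0,0,0],[0,0,0]],"roll":[0,0,0,0,0,0,0,0],"hand":[255,255,255,255,255,255,255,255]}' 30
python3 -m pendant '{"translation":[[0,0,1],[0,0,0],[0,0,0],[0,0,0],[0,0,0],[0,0,0],[0,0,0],[0,0,0]],"roll":[0,0,0,0,0,0,0,0],"hand":[255,255,255,215,200,188,188,188]}' 30
python3 go.py 339.6 40 2 94.7
python3 -m pendant '{"translation":[[0,-1,1],[0,-1,0],[0,-0.8,0],[0,0,0],[0,0,0],[0,0,0],[0,0,0],[0,0,0]],"roll":[0,0,0,0,0,0,0,0],"hand":[188,188,188,192,200,220,255,255]}' 30
python3 go.py 339.6 40 2 94.7
```

```text
time_s: 60.92
ee_pos: [343.7, 43.0, 4.8]
ee_rot: [179.9, 0.0, 94.7]
force: [0.4, -0.5, -2.6]
gripper_width: 21.3
gripper_force: 30.0
time_s: 61.58
ee_pos: [343.2, 43.0, 3.5]
ee_rot: [180.0, 0.0, 94.7]
force: [1.1, 0.3, 0.3]
gripper_width: 24.0
gripper_force: 0.0
shift [-2.7 -3.9  1.5] roll -0.0 | [343.2  43.    3.5] 94.7 q [  5.  15. 134.  -0.  30.   1.] F [1.1 0.3 0.3] w 24.0 gf 0.0 t 61.5833
time_s: 62.25
ee_pos: [340.1, 42.7, 2.3]
ee_rot: [-180.0, 0.0, 94.7]
force: [-1.0, 0.7, 1.6]
gripper_width: 21.2
gripper_force: 30.0
shift [-2.6 -0.7  0.3] roll -0.0 | [340.1  42.7   2.3] 94.7 q [  5.  15. 135.  -0.  30.   1.] F [-1.   0.7  1.6] w 21.2 gf 30.0 t 62.25
```

```bash
python3 -m pendant '{"translation":[[0,0,-30],[0,0,-40],[0,0,-40],[0,0,-35],[0,0,0],[0,0,0],[0,0,0],[0,0,0]],"roll":[0,0,0,0,0.121,0.121,0.121,0.121],"hand":[255,255,255,255,255,255,255,255]}' 30
python3 -m pendant '{"translation":[[0,0,0],[0,0,0],[0,0,0],[0,0,0],[0,0,0],[0,0,0],[0,0,0],[0,0,0]],"roll":[0.121,0.121,0.121,0.121,0.121,0.121,0.121,0.121],"hand":[255,255,255,255,255,255,255,255]}' 30
python3 -m pendant '{"translation":[[0,0,0],[38,0,0],[38,0,0],[38,0,0],[38,0,0],[38,0,0],[0,0,20],[0,0,10]],"roll":[0.119,0,0,0,0,0,0,0],"hand":[255,255,255,255,255,255,255,255]}' 30
python3 -m pendant '{"translation":[[0,0,0],[0,0,0],[0,0,0],[0,0,0],[0,0,0],[0,0,0],[0,0,0],[0,0,0]],"roll":[0,0,0,0,0,0,0,0],"hand":[255,255,255,255,255,255,255,255]}' 30
python3 go.py 534.2 56.3 72 4.7
```

```text
time_s: 62.92
ee_pos: [339.5, 42.7, 147.1]
ee_rot: [-180.0, 0.0, 66.6]
force: [-0.1, -0.4, -2.1]
gripper_width: 21.4
gripper_force: 30.0
time_s: 63.58
ee_pos: [339.3, 42.6, 146.7]
ee_rot: [-180.0, 0.1, 11.2]
force: [-0.4, 0.3, -2.0]
gripper_width: 21.3
gripper_force: 30.0
time_s: 64.25
ee_pos: [530.3, 58.3, 115.0]
ee_rot: [180.0, 0.2, 4.7]
force: [-1.4, -0.4, -3.1]
gripper_width: 21.2
gripper_force: 30.0
time_s: 64.92
ee_pos: [529.5, 58.2, 117.7]
ee_rot: [180.0, -0.0, 4.7]
force: [-0.4, -0.4, -2.7]
gripper_width: 21.1
gripper_force: 30.0
shift [ 4.5  2.3 45.7] roll -0.0 | [529.5  58.2 117.7] 4.7 q [  5.  19. 103.  -0.  57.  90.] F [-0.4 -0.4 -2.7] w 21.1 gf 30.0 t 64.9167
```

```bash
python3 -m pendant '{"translation":[[4.5,2.3,15],[0,0,15],[0,0,10],[0,0,3],[0,0,1.5],[0,0,0.5],[0,0,0],[0,0,0]],"roll":[0,0,0,0,0,0,0,0],"hand":[255,255,255,255,255,255,255,255]}' 30
python3 go.py 534.2 56.3 72 4.7
```

```text
time_s: 65.58
ee_pos: [534.7, 56.4, 73.0]
ee_rot: [180.0, -0.1, 4.7]
force: [0.1, -0.8, -2.7]
gripper_width: 21.5
gripper_force: 30.0
shift [-0.5  0.   1. ] roll -0.0 | [534.7  56.4  73. ] 4.7 q [  5.  22. 106.  -0.  52.  90.] F [ 0.1 -0.8 -2.7] w 21.5 gf 30.0 t 65.5833
```

```bash
python3 -m pendant '{"translation":[[0,0,1],[0,0,0.7],[0,0,0],[0,0,0],[0,0,0],[0,0,0],[0,0,0],[0,0,0]],"roll":[0,0,0,0,0,0,0,0],"hand":[255,255,255,255,255,255,255,255]}' 30
python3 go.py 534.2 56.3 72 4.7
```

```text
time_s: 66.25
ee_pos: [534.6, 56.4, 71.3]
ee_rot: [180.0, -0.1, 4.7]
force: [-1.6, 0.4, 6.7]
gripper_width: 21.6
gripper_force: 30.0
shift [-0.4  0.  -0.7] roll -0.0 | [534.6  56.4  71.3] 4.7 q [  5.  23. 106.  -0.  51.  90.] F [-1.6  0.4  6.7] w 21.6 gf 30.0 t 66.25
```

```bash
python3 -m pendant '{"translation":[[0,0,-0.7],[0,0,0],[0,0,0],[0,0,0],[0,0,-25],[0,0,-30],[-10,0,-20],[-40,0,0]],"roll":[0,0,0,0,0,0,0,0],"hand":[255,235,200,150,110,87,87,87]}' 30
python3 -m pendant '{"translation":[[-35,30,0],[-35,35,0],[-20,40,0],[0,40,0],[0,40,0],[0,40,0],[0,0,0],[0,0,0]],"roll":[0,0,0,0,0,0,0,0],"hand":[87,87,87,87,87,87,87,87]}' 30
python3 dim.py n4; python3 go.py 544.5 -33.3 140 4.7
```

```text
time_s: 66.92
ee_pos: [492.1, 52.8, 150.5]
ee_rot: [180.0, -0.8, 4.7]
force: [1.3, 0.4, 0.6]
gripper_width: 51.6
gripper_force: 0.0
time_s: 67.58
ee_pos: [422.0, -169.0, 145.9]
ee_rot: [-180.0, 0.0, 4.4]
force: [-0.7, 0.4, 0.4]
gripper_width: 59.9
gripper_force: 0.0
nest 1 top mid [541.4 -31.3  79.7] t [-71.  79.] fit [5, 0, 10, -5] dimple(dark,theta,axial) [(843, -15.0, 19.1), (523, -17.0, 3.3)]
nest 1 side mid [541.4 -31.3  80.5] t [-74.  79.] fit [-15, -10, -5, -20] dimple(dark,theta,axial) [(599, 139.0, -22.8), (409, 138.0, 11.9), (241, -40.0, 0.0)]
nest 2 top mid [534.   58.5  79.6] t [-75.  75.] fit [5, 0, 10, 15] dimple(dark,theta,axial) [(609, -35.0, 16.8), (538, -6.0, -0.6), (27, -92.0, -21.0)]
nest 2 side mid [534.   58.1  80.9] t [-79.  74.] fit [-10, -5, -15, -20] dimple(dark,theta,axial) [(508, 137.0, -15.8), (243, 113.0, 20.9), (226, -4.0, -0.1)]
nest 3 top mid [526.6 148.1  79.6] t [-73.  77.] fit [-5, 0, -10, 5] dimple(dark,theta,axial) [(786, -23.0, 17.5), (362, -7.0, 0.9)]
nest 3 side mid [526.7 147.1  80.9] t [-78.  75.] fit [5, 0, -5, 10] dimple(dark,theta,axial) [(536, 134.0, -13.1), (385, 134.0, 22.5), (122, 8.0, 1.3)]
shift [ 133.2 -123.1    5.9] roll -0.001 | [ 421.8 -166.8  145.9] 4.7 q [-23.  11. 111.   0.  59.  62.] F [-0.5  0.7  0.3] w 60.1 gf 0.0 t 67.6833
```

B is now within about 3°. A is about -9° and 3 mm forward, so I'll give it the same correction.

```bash
python3 -m pendant '{"translation":[[27,-25,0],[27,-25,0],[27,-25,0],[27,-25,0],[25.2,-23.1,0],[0,0,0],[0,0,0],[0,0,0]],"roll":[0,0,0,0,0,0,0,0],"hand":[87,87,87,87,87,87,87,87]}' 30
python3 go.py 544.7 -33 71 4.7
```

```text
time_s: 68.35
ee_pos: [543.9, -32.7, 145.9]
ee_rot: [180.0, 0.1, 4.8]
force: [-0.0, -0.3, -0.2]
gripper_width: 60.4
gripper_force: 0.0
shift [ 0.8  0.4 74.9] roll 0.002 | [543.9 -32.7 145.9] 4.8 q [-5. 19. 99. -0. 62. 81.] F [-0.  -0.3 -0.2] w 60.4 gf 0.0 t 68.35
```

```bash
python3 -m pendant '{"translation":[[0.8,0.4,30],[0,0,25],[0,0,14],[0,0,5],[0,0,0],[0,0,0],[0,0,0],[0,0,0]],"roll":[0,0,0,0,0,0,0,0],"hand":[87,87,87,87,87,130,180,220]}' 30
python3 -m pendant '{"translation":[[0,0,0],[0,0,0],[0,0,0],[0,0,0],[0,0,0],[0,0,0],[0,0,0],[0,0,0]],"roll":[0,0,0,0,0,0,0,0],"hand":[255,255,255,255,255,255,255,255]}' 30
python3 go.py 544.7 -33 71 4.7
python3 -m pendant '{"translation":[[0,0,-20],[0,0,-30],[0,0,-25],[-38,-15,0],[-38,-15,0],[-38,-15,0],[-38,-15,0],[-38,-15,0]],"roll":[0,0,0,0,0,0,0,0],"hand":[255,255,255,255,255,255,255,255]}' 30
python3 -m pendant '{"translation":[[0,0,0],[0,0,0],[0,0,0],[0,0,0],[0,0,0],[0,0,0],[0,0,0],[0,0,0]],"roll":[-0.122,-0.122,-0.122,-0.122,-0.122,-0.122,-0.122,-0.122],"hand":[255,255,255,255,255,255,255,255]}' 30
python3 -m pendant '{"translation":[[0,0,0],[0,0,0],[0,0,0],[0,0,0],[0,0,0],[0,0,0],[0,0,0],[0,0,0]],"roll":[-0.122,-0.122,-0.122,-0.122,-0.107,0,0,0],"hand":[255,255,255,255,255,255,255,255]}' 30
python3 go.py 342 40 3.5 94.7
```

```text
time_s: 69.02
ee_pos: [546.7, -34.4, 73.7]
ee_rot: [180.0, -0.1, 4.7]
force: [-0.3, 0.3, 0.3]
gripper_width: 42.5
gripper_force: 0.0
time_s: 69.68
ee_pos: [546.1, -33.1, 72.7]
ee_rot: [-179.9, -0.0, 4.7]
force: [-0.9, 5.2, 3.3]
gripper_width: 21.2
gripper_force: 30.0
shift [-1.3 -0.2  1.7] roll -0.001 | [546.1 -33.1  72.7] 4.7 q [ -5.  23. 105.   0.  52.  81.] F [-0.9  5.2  3.3] w 21.2 gf 30.0 t 69.6833
time_s: 70.35
ee_pos: [347.8, 24.9, 146.5]
ee_rot: [179.9, 0.1, 4.7]
force: [0.4, 1.7, -2.2]
gripper_width: 21.0
gripper_force: 30.0
time_s: 71.02
ee_pos: [349.9, 24.6, 146.9]
ee_rot: [-180.0, 0.1, 61.0]
force: [-0.6, 0.2, -3.8]
gripper_width: 21.2
gripper_force: 30.0
time_s: 71.68
ee_pos: [350.2, 24.9, 147.1]
ee_rot: [-180.0, 0.0, 94.6]
force: [-0.3, -0.3, -1.8]
gripper_width: 21.4
gripper_force: 30.0
shift [ 15.7  -7.  143.6] roll -0.002 | [350.2  24.9 147.1] 94.6 q [  2.   2. 122.  -0.  57.  -2.] F [-0.3 -0.3 -1.8] w 21.4 gf 30.0 t 71.6833
```

```bash
python3 -m pendant '{"translation":[[15,-7,35],[0,0,38],[0,0,35],[0,0,20],[0,0,10],[0,0,3.5],[0,0,0],[0,0,0]],"roll":[0,0,0,0,0,0,0,0],"hand":[255,255,255,255,255,255,255,255]}' 30
python3 -m pendant '{"translation":[[0,0,1.5],[0,0,0],[0,0,0],[0,0,0],[0,0,0],[0,0,0],[0,0,0],[0,0,0]],"roll":[0,0,0,0,0,0,0,0],"hand":[255,255,255,215,200,190,190,190]}' 30
python3 go.py 340 40 2 94.7
python3 -m pendant '{"translation":[[0,-0.6,1],[0,-0.6,0],[0,-0.5,0],[0,0,0],[0,0,0],[0,0,0],[0,0,0],[0,0,0]],"roll":[0,0,0,0,0,0,0,0],"hand":[190,190,190,194,200,220,255,255]}' 30
python3 go.py 340 40 2 94.7
```

```text
time_s: 72.35
ee_pos: [343.0, 39.4, 6.3]
ee_rot: [179.9, 0.0, 94.7]
force: [1.5, -0.1, -2.5]
gripper_width: 21.3
gripper_force: 30.0
time_s: 73.02
ee_pos: [342.6, 39.4, 4.5]
ee_rot: [180.0, 0.0, 94.7]
force: [-0.3, 1.3, -0.5]
gripper_width: 23.5
gripper_force: 0.0
shift [ 0.8 -2.6  2.5] roll -0.0 | [342.6  39.4   4.5] 94.7 q [  5.  15. 134.  -0.  31.  -0.] F [-0.3  1.3 -0.5] w 23.5 gf 0.0 t 73.0167
time_s: 73.68
ee_pos: [340.5, 39.3, 3.3]
ee_rot: [-180.0, 0.0, 94.7]
force: [1.0, 0.1, 1.1]
gripper_width: 21.5
gripper_force: 30.0
shift [ 0.8 -0.5  1.3] roll 0.0 | [340.5  39.3   3.3] 94.7 q [  5.  15. 135.  -0.  30.  -0.] F [1.  0.1 1.1] w 21.5 gf 30.0 t 73.6833
```

```bash
python3 -m pendant '{"translation":[[0,0,-30],[0,0,-40],[0,0,-40],[0,0,-35],[0,0,0],[0,0,0],[0,0,0],[0,0,0]],"roll":[0,0,0,0,0.121,0.121,0.121,0.121],"hand":[255,255,255,255,255,255,255,255]}' 30
python3 -m pendant '{"translation":[[0,0,0],[0,0,0],[0,0,0],[0,0,0],[0,0,0],[0,0,0],[0,0,0],[0,0,0]],"roll":[0.121,0.121,0.121,0.121,0.121,0.121,0.121,0.121],"hand":[255,255,255,255,255,255,255,255]}' 30
python3 -m pendant '{"translation":[[0,0,0],[38,18,0],[38,18,0],[38,18,0],[38,18,0],[38,18,0],[0,0,0],[0,0,0]],"roll":[0.119,0,0,0,0,0,0,0],"hand":[255,255,255,255,255,255,255,255]}' 30
python3 -m pendant '{"translation":[[0,0,10],[0,0,20],[0,0,0],[0,0,0],[0,0,0],[0,0,0],[0,0,0],[0,0,0]],"roll":[0,0,0,0,0,0,0,0],"hand":[255,255,255,255,255,255,255,255]}' 30
python3 go.py 542.7 -32.6 73 4.7
```

```text
time_s: 74.35
ee_pos: [339.6, 39.2, 147.9]
ee_rot: [-179.9, 0.0, 66.6]
force: [-0.5, -1.0, -2.9]
gripper_width: 21.3
gripper_force: 30.0
time_s: 75.02
ee_pos: [339.5, 39.2, 147.6]
ee_rot: [-180.0, 0.1, 11.2]
force: [0.0, -0.1, -2.7]
gripper_width: 21.4
gripper_force: 30.0
time_s: 75.68
ee_pos: [536.1, -34.9, 146.5]
ee_rot: [-180.0, 0.2, 4.6]
force: [-0.4, -0.3, -4.8]
gripper_width: 21.5
gripper_force: 30.0
time_s: 76.35
ee_pos: [535.8, -34.2, 119.1]
ee_rot: [180.0, -0.1, 4.7]
force: [-1.0, -0.4, -2.3]
gripper_width: 21.7
gripper_force: 30.0
shift [ 7.  -1.  46.1] roll -0.0 | [535.8 -34.2 119.1] 4.7 q [ -5.  19. 103.  -0.  58.  80.] F [-1.  -0.4 -2.3] w 21.7 gf 30.0 t 76.35
```

```bash
python3 -m pendant '{"translation":[[7,-1,15],[0,0,15],[0,0,10],[0,0,4],[0,0,1.5],[0,0,1],[0,0,0],[0,0,0]],"roll":[0,0,0,0,0,0,0,0],"hand":[255,255,255,255,255,255,255,255]}' 30
python3 -m pendant '{"translation":[[0,0,0.6],[0,0,0],[0,0,0],[0,0,0],[0,0,0],[0,0,0],[0,0,0],[0,0,0]],"roll":[0,0,0,0,0,0,0,0],"hand":[255,255,255,255,255,255,255,255]}' 30
python3 go.py 542.7 -32.6 72.3 4.7
```

```text
time_s: 77.02
ee_pos: [542.4, -33.1, 72.4]
ee_rot: [179.9, -0.0, 4.7]
force: [-1.9, -2.2, 0.4]
gripper_width: 21.3
gripper_force: 30.0
time_s: 77.68
ee_pos: [542.4, -33.1, 72.3]
ee_rot: [179.9, -0.0, 4.7]
force: [-4.6, -3.8, 5.2]
gripper_width: 21.3
gripper_force: 30.0
shift [ 0.3 -0.5  0. ] roll 0.0 | [542.4 -33.1  72.3] 4.7 q [ -5.  23. 105.  -0.  52.  81.] F [-4.6 -3.8  5.2] w 21.3 gf 30.0 t 77.6833
```

```bash
python3 -m pendant '{"translation":[[0,0.9,-0.4],[0,0,0],[0,0,0],[0,0,0],[0,0,-25],[0,0,-30],[-10,0,-20],[-40,0,0]],"roll":[0,0,0,0,0,0,0,0],"hand":[255,235,200,150,110,87,87,87]}' 30
python3 -m pendant '{"translation":[[-35,30,0],[-35,35,0],[-20,40,0],[0,40,0],[0,0,0],[0,0,0],[0,0,0],[0,0,0]],"roll":[0,0,0,0,0,0,0,0],"hand":[87,87,87,87,87,87,87,87]}' 30
python3 dim.py n5
python3 - <<'E'
from h import *
import pickle
P=pickle.load(open("n5.pkl","rb")); p=P["top"]
c=cloud(p); x,y,z=c[...,0],c[...,1],c[...,2]
for nm,pp in P.items():
  c=cloud(pp); x,y,z=c[...,0],c[...,1],c[...,2]
  m=(x>430)&(x<560)&(y>340)&(y<450)&(z>37)&(z<52); q=c[m]; print(nm,m.sum(),cv2.minAreaRect(q[:,:2].astype(np.float32)),q.mean(0))
R=lambda u,v,h:ray(p,u,v,h)
d=np.array([np.cos(.082),np.sin(.082)]); 
f=p["frame"].astype(int); H=[]
sub=f[160:215,295:320]; b=(sub[...,0]-sub[...,2]); ys,xs=np.where((b>50)&(sub[...,1]<sub[...,0]+5)&(sub[...,0]>110)); print("mark px",np.c_[xs+295,ys+160][:0], )
for v in range(168,182): print(v,[tuple(f[v,u]) for u in (303,305,307)])
for v in range(188,200): print(v,[tuple(f[v,u]) for u in (300,302,304,306)])
E
```

```text
time_s: 78.35
ee_pos: [501.7, -37.7, 151.3]
ee_rot: [179.9, -1.0, 4.7]
force: [0.1, -0.3, 1.2]
gripper_width: 51.8
gripper_force: 0.0
time_s: 79.02
ee_pos: [424.5, -176.6, 146.5]
ee_rot: [-180.0, -0.0, 4.7]
force: [-0.2, -0.1, -1.0]
gripper_width: 59.9
gripper_force: 0.0
nest 1 top mid [541.4 -31.4  79.8] t [-75.  76.] fit [5, 10, 15, 0] dimple(dark,theta,axial) [(374, 1.0, -0.4)]
nest 1 side mid [541.4 -31.5  80.7] t [-79.  75.] fit [-5, -10, 0, -15] dimple(dark,theta,axial) [(547, 139.0, -22.8), (414, 139.0, 11.9), (299, -40.0, -0.3)]
nest 2 top mid [534.   58.2  79.5] t [-75.  75.] fit [5, 10, 0, 15] dimple(dark,theta,axial) [(607, -26.0, 16.7), (539, 2.0, -0.6), (26, -91.0, -20.9)]
nest 2 side mid [534.1  57.6  80.5] t [-80.  77.] fit [5, 0, 10, -5] dimple(dark,theta,axial) [(559, 137.0, -23.4), (270, 114.0, 20.6), (221, -9.0, 0.3)]
nest 3 top mid [526.6 148.   79.9] t [-73.  77.] fit [0, 5, -5, 10] dimple(dark,theta,axial) [(784, -12.0, 17.4), (362, 2.0, 0.8)]
nest 3 side mid [526.7 147.1  80.3] t [-77.  77.] fit [-10, -15, -5, -20] dimple(dark,theta,axial) [(500, 134.0, -13.1),
[... 3891 characters left out ...]
.int64(127), np.int64(155), np.int64(140)), (np.int64(68), np.int64(127), np.int64(98)), (np.int64(68), np.int64(128), np.int64(99))]
197 [(np.int64(174), np.int64(181), np.int64(176)), (np.int64(130), np.int64(157), np.int64(142)), (np.int64(68), np.int64(127), np.int64(99)), (np.int64(68), np.int64(127), np.int64(99))]
198 [(np.int64(171), np.int64(180), np.int64(174)), (np.int64(141), np.int64(164), np.int64(151)), (np.int64(67), np.int64(126), np.int64(98)), (np.int64(69), np.int64(127), np.int64(99))]
199 [(np.int64(171), np.int64(180), np.int64(174)), (np.int64(145), np.int64(167), np.int64(155)), (np.int64(69), np.int64(127), np.int64(98)), (np.int64(68), np.int64(126), np.int64(98))]
```

All three shafts are up within a few degrees and centred to about 1 mm. Next I work out the carriage travel needed.

```bash
cat > gap.py <<'E'
from h import *
import pickle,sys
def gap(p):
    f=p["frame"].astype(float); d=np.array([np.cos(.082),np.sin(.082)])
    # mark: yellow centroid per column ; pointer: found as deviation from green at cols 303-305
    def rows(fun,cols,r0,r1):
        o=[]
        for u in cols:
            w=np.array([fun(f[v,u]) for v in range(r0,r1)]); w[w<8]=0
            if w.sum()>10: o.append((u,(w*np.arange(r0,r1)).sum()/w.sum(),w.sum()))
        return o
    mk=rows(lambda c:c[0]-c[2]+31,range(302,310),160,190)
    print("mark",np.round(mk,2).tolist())
    return mk
if __name__=="__main__":
    P=pickle.load(open("n5.pkl","rb")); p=P["top"]; gap(p)
    c=cloud(p)
    print("ptr depth z",np.round(c[192:197,294:307,2]).tolist())
    for h in(12,18,24): print(h,"mark",ray(p,304.5,174.05,h)[:2],"ptr",ray(p,304,193.95,h)[:2])
    d=np.array([np.cos(.082),np.sin(.082)]); n=np.array([-d[1],d[0]])
    for nm,q in P.items():
        C=cloud(q).reshape(-1,3); o=C[:,:2]-np.array([562,61]); t=o@d; s=o@n
        for lo,hi in((-110,-70),(-30,30),(60,110)):
            m=(s>lo)&(s<hi); pr=[]
            for a in np.arange(-170,-80,4):
                k=m&(t>=a)&(t<a+4)&(C[:,2]<60); pr.append((int(a),round(float(np.median(C[k,2])),0)))
            print(nm,lo,pr)
E
python3 gap.py; python3 go.py 526 272 150 -103
```

```text
mark [[302.0, 174.75, 223.0], [303.0, 174.15, 205.0], [304.0, 174.02, 228.0], [305.0, 173.94, 208.0], [306.0, 173.91, 195.0], [307.0, 173.87, 178.0], [308.0, 173.72, 190.0], [309.0, 172.69, 208.0]]
ptr depth z [[22.0, 24.0, 28.0, 22.0, 16.0, 26.0, 25.0, 24.0, 14.0, 11.0, 14.0, 11.0, 10.0], [23.0, 24.0, 29.0, 25.0, 12.0, 16.0, 21.0, 25.0, 26.0, 25.0, 9.0, 11.0, 14.0], [26.0, 28.0, 28.0, 28.0, 26.0, 24.0, 26.0, 27.0, 27.0, 16.0, 12.0, 11.0, 8.0], [28.0, 26.0, 26.0, 33.0, 18.0, 18.0, 19.0, 22.0, 14.0, 10.0, 11.0, 13.0, 11.0], [25.0, 29.0, 24.0, 29.0, 23.0, 20.0, 22.0, 19.0, 11.0, 10.0, 15.0, 12.0, 12.0]]
12 mark [567.0693408  -95.75684815] ptr [509.77536444 -93.27314939]
18 mark [566.48820149 -95.17475755] ptr [509.48937025 -92.70385335]
24 mark [565.90706218 -94.59266695] ptr [509.20337605 -92.13455731]
top -110 [(-170, -1.0), (-166, -1.0), (-162, -0.0), (-158, 41.0), (-154, 43.0), (-150, 41.0), (-146, 40.0), (-142, 12.0), (-138, 23.0), (-134, 23.0), (-130, 23.0), (-126, 23.0), (-122, 24.0), (-118, 24.0), (-114, 23.0), (-110, 24.0), (-106, 24.0), (-102, 23.0), (-98, 22.0), (-94, 24.0),
[... 1050 characters left out ...]
 (-162, 11.0), (-158, 28.0), (-154, 42.0), (-150, 42.0), (-146, 40.0), (-142, nan), (-138, 26.0), (-134, 25.0), (-130, 25.0), (-126, 24.0), (-122, 26.0), (-118, 26.0), (-114, 25.0), (-110, 25.0), (-106, 25.0), (-102, 25.0), (-98, 24.0), (-94, 24.0), (-90, 24.0), (-86, 26.0), (-82, 25.0)]
side 60 [(-170, 0.0), (-166, -0.0), (-162, 17.0), (-158, 25.0), (-154, 43.0), (-150, 42.0), (-146, 41.0), (-142, nan), (-138, 26.0), (-134, 25.0), (-130, 25.0), (-126, 24.0), (-122, 26.0), (-118, 25.0), (-114, 25.0), (-110, 26.0), (-106, 24.0), (-102, 24.0), (-98, 23.0), (-94, 24.0), (-90, 25.0), (-86, 25.0), (-82, 26.0)]
shift [ 138.7 -438.3   -3.5] roll 1.881 | [ 424.4 -176.4  146.5] 4.8 q [-24.  11. 110.   0.  59.  61.] F [-0.3 -0.4 -0.7] w 59.8 gf 0.0 t 79.1167
  return _methods._mean(a, axis=axis, dtype=dtype,
  ret = ret.dtype.type(ret / rcount)
```

```bash
python3 -m pendant '{"translation":[[11.6,-36.5,0],[11.6,-36.5,0],[11.6,-36.5,0],[11.6,-36.5,0],[11.6,-36.5,0],[11.6,-36.5,0],[11.6,-36.5,0],[11.6,-36.5,0]],"roll":[0,0,0,0,0,0,0,0],"hand":[0,0,0,0,0,0,0,0]}' 30
python3 -m pendant '{"translation":[[11.6,-36.5,0],[11.6,-36.5,0],[11.6,-36.5,0],[11.6,-36.5,0],[0,0,0],[0,0,0],[0,0,0],[0,0,0]],"roll":[0,0,0,0,-0.122,-0.122,-0.122,-0.122],"hand":[0,0,0,0,0,0,0,0]}' 30
python3 -m pendant '{"translation":[[0,0,0],[0,0,0],[0,0,0],[0,0,0],[0,0,0],[0,0,0],[0,0,0],[0,0,0]],"roll":[-0.122,-0.122,-0.122,-0.122,-0.122,-0.122,-0.122,-0.122],"hand":[0,0,0,0,0,0,0,0]}' 30
python3 -m pendant '{"translation":[[0,0,0],[0,0,0],[0,0,0],[0,0,0],[0,0,0],[0,0,0],[0,0,0],[0,0,0]],"roll":[-0.122,-0.122,-0.122,-0.122,-0.122,-0.122,-0.122,-0.122],"hand":[0,0,0,0,0,0,0,0]}' 30
python3 -m pendant '{"translation":[[0,0,0],[0,0,0],[0,0,0],[0,0,0],[0,0,0],[0,0,0],[0,0,0],[0,0,0]],"roll":[-0.122,-0.122,-0.122,-0.122,-0.122,-0.122,-0.122,-0.122],"hand":[0,0,0,0,0,0,0,0]}' 30
python3 -m pendant '{"translation":[[0,0,0],[0,0,0],[0,0,0],[0,0,0],[0,0,0],[0,0,0],[0,0,0],[0,0,0]],"roll":[-0.122,-0.122,-0.122,0,0,0,0,0],"hand":[0,0,0,0,0,0,0,0]}' 30
python3 go.py 525.5 271.5 47 -103
python3 - <<'E'
from h import *
import pickle
P=pickle.load(open("n5.pkl","rb"))
for nm,p in P.items():
    c=cloud(p).reshape(-1,3); c=c[(c[:,2]>110)&(c[:,0]>450)&(c[:,0]<750)&(c[:,1]>0)&(c[:,1]<420)&(c[:,2]<300)]
    r=np.hypot(c[:,0]-525.5,c[:,1]-271.5); i=np.argsort(r)[:5]; print(nm,np.round(r[i]),np.round(c[i]))
E
```

```text
time_s: 79.78
ee_pos: [492.4, 124.2, 146.7]
ee_rot: [-180.0, -0.0, 4.8]
force: [1.7, -0.7, -0.4]
gripper_width: 91.3
gripper_force: 0.0
time_s: 80.45
ee_pos: [526.2, 272.1, 146.2]
ee_rot: [-180.0, 0.0, 33.2]
force: [-0.4, 0.2, 0.8]
gripper_width: 91.1
gripper_force: 0.0
time_s: 81.12
ee_pos: [526.2, 271.6, 146.4]
ee_rot: [-180.0, -0.0, 89.0]
force: [0.0, 0.1, 0.5]
gripper_width: 91.3
gripper_force: 0.0
time_s: 81.78
ee_pos: [526.2, 271.6, 146.4]
ee_rot: [-180.0, -0.0, 145.0]
force: [-0.2, -1.2, -0.2]
gripper_width: 91.5
gripper_force: 0.0
time_s: 82.45
ee_pos: [526.2, 271.6, 146.4]
ee_rot: [180.0, -0.0, -159.1]
force: [-0.1, -0.1, 0.2]
gripper_width: 91.3
gripper_force: 0.0
time_s: 83.12
ee_pos: [526.9, 270.5, 146.6]
ee_rot: [-180.0, 0.0, -138.7]
force: [-0.6, -0.4, 0.6]
gripper_width: 91.4
gripper_force: 0.0
shift [ 0.4  1.7 99.6] roll -0.623 | [526.9 270.5 146.6] -138.7 q [  26.   23.   93.   -0.   64. -105.] F [-0.6 -0.4  0.6] w 91.4 gf 0.0 t 83.1167
top [103. 103. 103. 103. 103.] [[623. 240. 150.]
 [622. 237. 139.]
 [623. 239. 116.]
 [622. 236. 153.]
 [623. 236. 119.]]
side [ 98.  99.  99. 100. 100.] [[618. 241. 144.]
 [619. 238. 127.]
 [619. 238. 153.]
 [619. 237. 130.]
 [618. 233. 139.]]
```

```bash
python3 -m pendant '{"translation":[[0,1.5,30],[0,0,30],[0,0,25],[0,0,10],[0,0,4.5],[0,0,0],[0,0,0],[0,0,0]],"roll":[0,0,0,0,0,0,0,0],"hand":[0,0,0,0,0,0,0,0]}' 30
python3 go.py 525.5 271.5 47 -103
python3 -m pendant '{"translation":[[0,0,0],[0,0,0],[0,0,0],[0,0,0],[0,0,0],[0,0,0],[0,0,0],[0,0,0]],"roll":[0,0,0,0,0,0,0,0],"hand":[60,90,150,200,255,255,255,255]}' 30
python3 go.py 525.5 271.5 47 -103
```

```text
time_s: 83.78
ee_pos: [527.2, 272.1, 48.8]
ee_rot: [-179.9, 0.2, -138.6]
force: [0.1, -0.4, -0.7]
gripper_width: 91.3
gripper_force: 0.0
shift [1.6 0.7 1.8] roll -0.622 | [527.2 272.1  48.8] -138.6 q [  26.   28.  100.   -0.   52. -105.] F [ 0.1 -0.4 -0.7] w 91.3 gf 0.0 t 83.7833
time_s: 84.45
ee_pos: [526.0, 271.7, 47.3]
ee_rot: [180.0, 0.0, -138.6]
force: [-1.3, 0.2, 2.7]
gripper_width: 58.9
gripper_force: 30.0
shift [0.5 0.2 0.3] roll -0.622 | [526.  271.7  47.3] -138.6 q [  26.   28.  100.    0.   52. -105.] F [-1.3  0.2  2.7] w 58.9 gf 30.0 t 84.45
```

```bash
python3 -m pendant '{"translation":[[0,0,0],[0,0,0],[0,0,0],[0,0,0],[0,0,0],[0,0,0],[0,0,0],[0,0,0]],"roll":[0.05,0.1,0.1,0.1,0.1,0.1,0.1,0.1],"hand":[255,255,255,255,255,255,255,255]}' 30
python3 go.py 525.5 271.5 47 -103
python3 -m pendant '{"translation":[[0,0,0],[0,0,0],[0,0,0],[0,0,0],[0,0,0],[0,0,0],[0,0,0],[0,0,0]],"roll":[0.11,0.11,0.11,0.11,0.11,0.11,0.11,0.11],"hand":[255,255,255,255,255,255,255,255]}' 30
python3 go.py 525.5 271.5 47 -103; python3 -c "
from h import *
p=shot('top');import pickle;pickle.dump(p,open('w1.pkl','wb'));f=p['frame'].astype(int)
import numpy as np
for v in range(172,198): print(v,[(int(f[v,u].sum()),int(f[v,u,0]-f[v,u,2])) for u in (302,303,304,305,307)])"
```

```text
time_s: 85.12
ee_pos: [526.1, 271.5, 47.3]
ee_rot: [-180.0, 0.0, 178.2]
force: [-0.1, -0.5, 2.3]
gripper_width: 58.9
gripper_force: 30.0
shift [0.6 0.  0.3] roll -1.376 | [526.1 271.5  47.3] 178.2 q [ 26.  28. 100.  -0.  52. -62.] F [-0.1 -0.5  2.3] w 58.9 gf 30.0 t 85.1167
time_s: 85.78
ee_pos: [525.9, 271.2, 47.3]
ee_rot: [-180.0, 0.0, 127.7]
force: [-0.9, -0.7, 2.8]
gripper_width: 59.2
gripper_force: 30.0
shift [ 0.5 -0.2  0.3] roll -2.256 | [525.9 271.2  47.3] 127.7 q [ 26.  28. 100.  -0.  52. -12.] F [-0.9 -0.7  2.8] w 59.2 gf 30.0 t 85.7833
172 [(297, -30), (293, -31), (293, -31), (295, -31), (293, -31)]
173 [(310, -7), (317, -1), (335, 22), (338, 28), (337, 27)]
174 [(377, 87), (358, 82), (354, 87), (342, 72), (351, 52)]
175 [(345, 39), (336, 30), (332, 27), (321, 16), (319, 4)]
176 [(293, -29), (296, -31), (295, -29), (294, -30), (292, -32)]
177 [(294, -31), (294, -30), (295, -30), (293, -31), (293, -31)]
178 [(294, -30), (296, -31), (296, -31), (292, -30), (292, -32)]
179 [(295, -30), (295, -32), (296, -31), (292, -31), (293, -31)]
180 [(296, -31), (295, -32), (296, -31), (2
[... 426 characters left out ...]
), (294, -28), (297, -31), (296, -31), (298, -32)]
188 [(334, -25), (298, -30), (297, -31), (297, -31), (294, -31)]
189 [(344, -24), (300, -31), (296, -32), (296, -31), (294, -31)]
190 [(344, -24), (300, -31), (296, -32), (297, -31), (293, -30)]
191 [(344, -24), (301, -32), (299, -32), (298, -31), (297, -29)]
192 [(365, -19), (299, -30), (298, -32), (294, -31), (294, -31)]
193 [(370, -19), (298, -31), (298, -32), (292, -30), (294, -31)]
194 [(390, -15), (293, -32), (291, -31), (294, -31), (295, -30)]
195 [(400, -13), (294, -32), (289, -31), (294, -31), (297, -31)]
196 [(422, -13), (313, -29), (294, -33), (292, -31), (301, -32)]
197 [(432, -12), (317, -27), (294, -31), (295, -32), (300, -31)]
```

```bash
python3 -m pendant '{"translation":[[0,0,0],[0,0,0],[0,0,0],[0,0,0],[0,0,0],[0,0,0],[0,0,0],[0,0,0]],"roll":[0.11,0.11,0.11,0.11,0.11,0.11,0.11,0.11],"hand":[255,255,255,255,255,255,255,255]}' 30
python3 -m pendant '{"translation":[[0,0,0],[0,0,0],[0,0,0],[0,0,0],[0,0,0],[0,0,0],[0,0,0],[0,0,0]],"roll":[0.11,0.11,0.11,0.11,0.11,0.11,0.11,0.11],"hand":[255,255,255,255,255,255,255,255]}' 30
python3 -m pendant '{"translation":[[0,0,0],[0,0,0],[0,0,0],[0,0,0],[0,0,0],[0,0,0],[0,0,0],[0,0,0]],"roll":[0.11,0.11,0.11,0.11,0,0,0,0],"hand":[255,255,255,255,255,255,255,255]}' 30
python3 go.py 525.5 271.5 47 -13; cat > ptr.py <<'E'
from h import *
import pickle,sys
p=shot('top');pickle.dump(p,open(sys.argv[1]+'.pkl','wb'));f=p['frame'].astype(int)
for v in range(170,184): print(v,[(int(f[v,u].sum()),int(f[v,u,0]-f[v,u,2])) for u in (299,300,301,302,303,304,305,307)])
E
python3 ptr.py w2
```

```text
time_s: 86.5
ee_pos: [525.7, 271.1, 47.3]
ee_rot: [-180.0, 0.1, 77.4]
force: [-0.8, -0.8, 4.3]
gripper_width: 59.2
gripper_force: 30.0
time_s: 87.17
ee_pos: [525.5, 271.3, 47.3]
ee_rot: [180.0, 0.1, 27.0]
force: [-2.8, -0.2, 3.9]
gripper_width: 59.5
gripper_force: 30.0
time_s: 87.83
ee_pos: [525.5, 271.4, 47.3]
ee_rot: [180.0, 0.1, 2.1]
force: [-3.8, 0.6, 5.8]
gripper_width: 59.3
gripper_force: 30.0
shift [ 0.1 -0.1  0.3] roll 0.264 | [525.5 271.4  47.3] 2.1 q [ 26.  28. 100.   0.  52. 114.] F [-3.8  0.6  5.8] w 59.3 gf 30.0 t 87.8333
170 [(459, -9), (338, -22), (293, -29), (295, -30), (296, -29), (293, -31), (292, -31), (293, -31)]
171 [(458, -8), (338, -22), (294, -30), (295, -30), (295, -31), (294, -32), (292, -32), (293, -31)]
172 [(483, -7), (356, -19), (294, -30), (295, -30), (292, -32), (292, -31), (294, -30), (297, -30)]
173 [(494, -6), (365, -18), (293, -31), (316, -7), (317, -1), (333, 22), (338, 30), (340, 29)]
174 [(493, -4), (362, -15), (317, 17), (370, 77), (360, 83), (354, 87), (344, 72), (350, 53)]
175 [(372, -6), (291, -12), (285, 6), (335, 33), (338, 31), (330, 28), (322, 16), (319, 4)]
176 [(479, -2), (358, -12), (289, -24), (295, -27), (294, -30), (295, -31), (295, -30), (294, -32)]
177 [(530, -1), (415, -12), (310, -28), (296, -31), (295, -30), (294, -31), (292, -30), (293, -31)]
178 [(530, -1), (424, -11), (316, -27), (297, -30), (297, -31), (296, -31), (291, -31), (292, -30)]
179 [(531, -2), (448, -9), (334, -24), (296, -31), (296, -31), (298, -31), (294, -31), (293, -31)]
180 [(531, -2), (460, -8), (341, -23), (296, -31), (297, -32), (295, -32), (295, -30), (291, -31)]
181 [(533, -1), (463, -10), (344, -23), (299, -31), (299, -31), (298, -30), (291, -31), (292, -30)]
182 [(534, -2), (489, -6), (362, -19), (301, -30), (299, -31), (296, -31), (296, -31), (294, -31)]
183 [(533, -1), (497, -6), (368, -18), (300, -31), (297, -31), (298, -30), (299, -30), (297, -31)]
```

```bash
python3 -m pendant '{"translation":[[0,0,0],[0,0,0],[0,0,0],[0,0,0],[0,0,0],[0,0,0],[0,0,0],[0,0,0]],"roll":[0.05,0.05,0.05,0.05,0,0,0,0],"hand":[255,255,255,255,255,255,255,255]}' 30
python3 go.py 525.5 271.5 47 -13; python3 ptr.py w3
python3 - <<'E'
from h import *
import pickle
d=np.array([np.cos(.082),np.sin(.082),0]); n=np.array([-d[1],d[0],0])
for f in("w1","w2","w3"):
    p=pickle.load(open(f+".pkl","rb")); g=p["frame"].astype(np.float32); out=[]
    sig=(g[...,0]-g[...,1])  # green bed negative, plate ~ -7
    for s in range(-60,80,6):
        t=np.arange(-150,-60,.25); X=np.array([562,61,24.])+t[:,None]*d+s*n
        uv=proj(p,X).astype(np.float32); v=cv2.remap(sig,uv[:,0].reshape(-1,1),uv[:,1].reshape(-1,1),cv2.INTER_LINEAR).ravel()
        th=(-58-7)/2; k=np.where((v[:-1]<th)&(v[1:]>=th))[0]
        if len(k): out.append(t[k[-1]])
    print(f,"carriage rear edge t",np.round(np.median(out),2),np.round(np.std(out),2))
E
```

```text
time_s: 88.55
ee_pos: [525.4, 271.4, 47.3]
ee_rot: [180.0, 0.1, -9.4]
force: [-3.3, 0.5, 5.8]
gripper_width: 59.4
gripper_force: 30.0
shift [ 0.1 -0.1  0.3] roll 0.063 | [525.4 271.4  47.3] -9.4 q [ 26.  28. 100.   0.  52. 126.] F [-3.3  0.5  5.8] w 59.4 gf 30.0 t 88.55
170 [(459, -9), (340, -22), (295, -30), (298, -30), (295, -31), (291, -30), (292, -31), (293, -31)]
171 [(459, -9), (339, -23), (293, -31), (296, -31), (293, -31), (294, -32), (293, -31), (294, -30)]
172 [(484, -6), (355, -19), (293, -31), (295, -30), (293, -31), (293, -31), (294, -30), (293, -31)]
173 [(470, -6), (342, -19), (287, -25), (311, -6), (318, -1), (333, 22), (339, 29), (338, 28)]
174 [(351, -8), (280, -14), (289, 6), (349, 54), (355, 75), (354, 87), (342, 72), (349, 52)]
175 [(478, -3), (358, -12), (288, -1), (324, 18), (333, 26), (335, 29), (321, 16), (322, 4)]
176 [(531, -2), (393, -13), (293, -24), (296, -29), (295, -31), (294, -30), (296, -31), (294, -32)]
177 [(531, -2), (415, -11), (310, -28), (295, -30), (296, -31), (296, -31), (295, -31), (295, -30)]
178 [(532, -1), (423, -11), (316, -27), (297, -32), (301, -31), (296, -31), (292, -30), (289, -31)]
179 [(532, -1), (450, -9), (332, -24), (296, -31), (293, -31), (296, -31), (294, -31), (291, -31)]
180 [(530, -1), (459, -9), (340, -22), (294, -30), (301, -31), (299, -31), (294, -31), (291, -31)]
181 [(532, -2), (463, -10), (342, -23), (299, -31), (297, -32), (295, -30), (292, -30), (292, -31)]
182 [(533, -1), (485, -7), (362, -19), (301, -30), (299, -31), (296, -31), (296, -31), (294, -31)]
183 [(534, -2), (498, -5), (368, -18), (297, -31), (301, -30), (299, -32), (299, -31), (296, -32)]
w1 carriage rear edge t -115.75 0.26
w2 carriage rear edge t -85.12 0.25
w3 carriage rear edge t -82.38 0.22
```

```bash
python3 -m pendant '{"translation":[[0,0,0],[0,0,0],[0,0,0],[0,0,0],[0,0,0],[0,0,0],[0,0,0],[0,0,0]],"roll":[0.03,0,0,0,0,0,0,0],"hand":[255,255,255,255,200,120,60,0]}' 30
python3 -m pendant '{"translation":[[0,0,0],[0,0,0],[0,0,0],[0,0,-30],[0,0,-40],[0,0,-40],[0,0,0],[0,0,0]],"roll":[0,0,0,0,0,0,0,0],"hand":[0,0,0,0,0,0,0,0]}' 30
python3 - <<'E'
from h import *
import pickle
P={n:shot(n) for n in("top","side")}; pickle.dump(P,open("c1.pkl","wb"))
d=np.array([np.cos(.082),np.sin(.082),0]); n=np.array([-d[1],d[0],0])
p=P["top"]; g=p["frame"].astype(np.float32); sig=g[...,0]-g[...,1]; out=[]
for s in range(-60,40,6):
    t=np.arange(-150,-60,.25); X=np.array([562,61,24.])+t[:,None]*d+s*n; uv=proj(p,X).astype(np.float32)
    v=cv2.remap(sig,uv[:,0].reshape(-1,1),uv[:,1].reshape(-1,1),cv2.INTER_LINEAR).ravel(); k=np.where((v[:-1]<-32)&(v[1:]>=-32))[0]
    if len(k): out.append(t[k[-1]])
print("rear edge",np.median(out))
C=cloud(p).reshape(-1,3); o=C-np.array([562,61,0]); t=o@d; s=o@n; m=(abs(s)<110)
for a in np.arange(-150,-136,1.): k=m&(t>=a)&(t<a+1)&(C[:,2]<60); print(a,k.sum(),np.round(np.mean(C[k,2]>27),2),end="; ")
print()
for nm,q in P.items():
    c=cloud(q)
    for r in env.regions_of(q,"chock_mid")[:3]:
        m=r["pixels"]; z=c[m]; z=z[z[:,2]>34]; z=z[z[:,2]<52]
        if len(z)>20: print(nm,round(r["score"],2),np.round(r["rect"]),len(z),np.round(z.mean(0),1),np.round(np.array(cv2.minAreaRect(z[:,:2].astype(np.float32))[0]),1),cv2.minAreaRect(z[:,:2].astype(np.float32))[1:])
E
```

```text
time_s: 89.27
ee_pos: [526.6, 271.5, 46.9]
ee_rot: [-180.0, -0.1, -11.1]
force: [0.5, -1.2, -0.1]
gripper_width: 69.7
gripper_force: 0.0
time_s: 89.93
ee_pos: [527.6, 272.2, 159.9]
ee_rot: [-179.8, -0.3, -11.2]
force: [0.1, -0.6, -0.4]
gripper_width: 90.9
gripper_force: 0.0
rear edge -81.75
-150.0 28 1.0; -149.0 30 1.0; -148.0 27 1.0; -147.0 28 1.0; -146.0 29 1.0; -145.0 27 1.0; -144.0 30 1.0; -143.0 48 0.58; -142.0 27 0.0; -141.0 25 0.0; -140.0 24 0.0; -139.0 31 0.0; -138.0 24 0.0; -137.0 28 0.0; 
top 0.66 [133. 203.  18.  16.] 191 [485.4 397.4  43.3] [485.6 398.2] ((43.71025085449219, 33.10421371459961), 1.8862899541854858)
top 0.52 [238. 171. 155. 132.] 578 [427.5  49.9  41.2] [528.7  59.5] ((247.26275634765625, 346.02154541015625), 4.520228385925293)
side 0.63 [179. 263.  24.  17.] 200 [482.9 403.1  44.5] [484.7 401.5] ((51.31298828125, 34.14815139770508), 5.603935718536377)
side 0.31 [236. 192.  82.  64.] 152 [588.4  67.7  42.5] [587.2  62.7] ((92.1827163696289, 210.6807098388672), 4.734061241149902)
```

```bash
python3 go.py 486.5 398 100 2
python3 -m pendant '{"translation":[[-16,-30,0],[-16,-30,0],[-16,-31,0],[-16,-31,0],[0,0,0],[0,0,0],[0,0,0],[0,0,0]],"roll":[0,0,0,0,-0.115,-0.115,0,0],"hand":[80,80,80,80,80,80,80,80]}' 30
python3 go.py 486.5 398 8 2
```

```text
shift [ -62.5 -117.1   55.2] roll -0.231 | [525.  270.9 155.2] -11.2 q [ 26.  22.  93.  -0.  65. 127.] F [-0.3  0.2  0.1] w 91.0 gf 0.0 t 90.1333
time_s: 90.8
ee_pos: [486.5, 403.3, 155.5]
ee_rot: [179.9, 0.1, 1.8]
force: [0.1, 0.1, -0.0]
gripper_width: 63.0
gripper_force: 0.0
shift [-1.000e-01  5.300e+00  1.475e+02] roll -0.004 | [486.5 403.3 155.5] 1.8 q [ 39.  26.  87.  -0.  68. 127.] F [ 0.1  0.1 -0. ] w 63.0 gf 0.0 t 90.8
```

```bash
python3 -m pendant '{"translation":[[0,5.3,35],[0,0,38],[0,0,35],[0,0,22],[0,0,12],[0,0,4],[0,0,0],[0,0,0]],"roll":[0,0,0,0,0,0,0,0],"hand":[80,80,80,80,80,80,80,80]}' 30
python3 -m pendant '{"translation":[[0,0,0],[0,0,0],[0,0,0],[0,0,0],[0,0,0],[0,0,0],[0,0,0],[0,0,0]],"roll":[0,0,0,0,0,0,0,0],"hand":[120,160,200,255,255,255,255,255]}' 30
python3 go.py 486.5 398 120 2
```

```text
time_s: 91.47
ee_pos: [488.3, 398.9, 12.4]
ee_rot: [-179.9, -0.1, 1.9]
force: [-0.6, 0.4, -0.5]
gripper_width: 62.3
gripper_force: 0.0
time_s: 92.13
ee_pos: [487.5, 398.6, 11.7]
ee_rot: [-180.0, -0.0, 1.9]
force: [-1.4, 0.1, 4.3]
gripper_width: 32.1
gripper_force: 29.6
shift [  -1.     0.6 -108.3] roll -0.001 | [487.5 398.6  11.7] 1.9 q [ 38.  33.  97.   0.  50. 126.] F [-1.4  0.1  4.3] w 32.1 gf 29.6 t 92.1333
```

```bash
python3 -m pendant '{"translation":[[0,0,-20],[0,0,-35],[0,0,-38],[0,0,-35],[-5.4,38.4,0],[-5.4,38.4,0],[-5.4,38.4,0],[-5.4,38.4,0]],"roll":[0,0,0,0,0,0,0,0],"hand":[255,255,255,255,255,255,255,255]}' 30
python3 -m pendant '{"translation":[[-5.4,38.4,0],[-5.4,38.4,0],[-5.4,38.4,0],[-5.4,38.4,0],[-5.4,38.4,0],[0,0,0],[0,0,0],[0,0,0]],"roll":[0,0,0,0,0,-0.049,0,0],"hand":[255,255,255,255,255,255,255,255]}' 30
python3 -m pendant '{"translation":[[0,0,0],[0,0,0],[0,0,0],[0,0,0],[0,0,0],[0,0,0],[0,0,0],[0,0,0]],"roll":[0,0,0,0,0,0,0,0],"hand":[255,255,255,255,255,255,255,255]}' 30
python3 go.py 450.5 51 60 4.7
python3 - <<'E'
from h import *
import pickle
p=shot("side"); pickle.dump(p,open("c2.pkl","wb")); c=cloud(p)
for r in env.regions_of(p,"chock_mid")[:2]: print(round(r["score"],2),np.round(r["rect"]),np.round(np.nanmedian(c[r["pixels"]],0)))
E
```

```text
time_s: 92.8
ee_pos: [469.7, 242.4, 138.5]
ee_rot: [179.9, 0.1, 2.0]
force: [0.9, 0.4, -1.6]
gripper_width: 31.9
gripper_force: 29.9
time_s: 93.47
ee_pos: [450.1, 51.1, 138.8]
ee_rot: [-180.0, 0.0, 4.6]
force: [0.2, 0.5, -2.3]
gripper_width: 31.7
gripper_force: 29.9
time_s: 94.13
ee_pos: [450.3, 51.4, 139.1]
ee_rot: [180.0, -0.0, 4.8]
force: [0.4, 0.6, -1.4]
gripper_width: 32.0
gripper_force: 29.9
shift [ 0.1  0.4 79.1] roll 0.001 | [450.3  51.4 139.1] 4.8 q [  5.  11. 111.  -0.  57.  90.] F [ 0.4  0.6 -1.4] w 32.0 gf 29.9 t 94.1333
0.72 [266. 170.  24.  18.] [427.  57. 160.]
```

```bash
python3 -m pendant '{"translation":[[0,0,30],[0,0,30],[0,0,25],[0,0,14],[0,0,8],[0,0,4],[0,0,2],[0,0,0]],"roll":[0,0,0,0,0,0,0,0],"hand":[255,255,255,255,255,255,255,255]}' 30
python3 -m pendant '{"translation":[[0,0,1],[0,0,0.7],[0,0,0.5],[0,0,0],[0,0,0],[0,0,0],[0,0,0],[0,0,0]],"roll":[0,0,0,0,0,0,0,0],"hand":[255,255,255,255,255,255,255,255]}' 30
python3 go.py 450.5 51 23.7 4.7
```

```text
time_s: 94.9
ee_pos: [451.0, 51.3, 26.5]
ee_rot: [180.0, -0.1, 4.7]
force: [-0.3, 0.1, -1.1]
gripper_width: 31.7
gripper_force: 29.9
time_s: 95.57
ee_pos: [450.3, 51.3, 24.0]
ee_rot: [180.0, -0.0, 4.7]
force: [-0.0, 0.8, -3.2]
gripper_width: 32.2
gripper_force: 29.9
shift [0.1 0.3 0.3] roll 0.001 | [450.3  51.3  24. ] 4.7 q [  5.  20. 120.  -0.  40.  90.] F [-0.   0.8 -3.2] w 32.2 gf 29.9 t 95.5667
```

Near the bed; I'll lower the last bit, release, and retreat upwards and away.

```bash
python3 -m pendant '{"translation":[[0,0,0.4],[0,0,0],[0,0,0],[0,0,0],[0,0,0],[0,0,0],[0,0,-10],[0,0,-30]],"roll":[0,0,0,0,0,0,0,0],"hand":[255,255,220,180,140,110,110,110]}' 30
python3 -m pendant '{"translation":[[0,0,-40],[0,0,-40],[0,0,-30],[0,30,0],[0,38,0],[0,38,0],[0,38,0],[0,38,0]],"roll":[0,0,0,0,0,0,0,0],"hand":[110,110,110,110,110,110,110,110]}' 30
python3 -m pendant '{"translation":[[0,38,0],[0,38,0],[0,0,0],[0,0,0],[0,0,0],[0,0,0],[0,0,0],[0,0,0]],"roll":[0,0,0,0,0,0,0,0],"hand":[110,110,110,110,110,110,110,110]}' 30
python3 dim.py fin 57.5
python3 - <<'E'
from h import *
import pickle
P=pickle.load(open("fin.pkl","rb"))
for k,p in P.items():
    c=cloud(p)
    for r in env.regions_of(p,"chock_mid")[:2] if False else []: pass
    m=(c[...,0]>415)&(c[...,0]<490)&(c[...,1]>15)&(c[...,1]<90)&(c[...,2]>46)&(c[...,2]<66); z=c[m]; print(k,len(z),np.round(z.mean(0),1),cv2.minAreaRect(z[:,:2].astype(np.float32)))
f=P["top"]["frame"].astype(int)
for v in range(171,178): print(v,[(int(f[v,u].sum()),int(f[v,u,0]-f[v,u,2])) for u in (298,299,300,304,307)])
save(P["top"],"ft.png",(165,110,320,240),3.4); 
E
```

```text
time_s: 96.23
ee_pos: [447.4, 51.0, 61.0]
ee_rot: [180.0, 0.5, 4.7]
force: [0.2, 0.0, 0.1]
gripper_width: 51.4
gripper_force: 0.0
time_s: 96.9
ee_pos: [465.2, -131.7, 173.7]
ee_rot: [180.0, -0.0, 4.8]
force: [0.4, 0.5, -0.5]
gripper_width: 52.0
gripper_force: 0.0
time_s: 97.57
ee_pos: [471.7, -204.7, 173.7]
ee_rot: [180.0, -0.0, 4.8]
force: [0.3, -0.4, 0.6]
gripper_width: 51.8
gripper_force: 0.0
nest 1 top mid [598.7 -26.3  79.6] t [-76.  53.] fit [-5, -10, 5, 0] dimple(dark,theta,axial) [(856, 14.0, -6.0), (57, -87.0, -17.8)]
nest 1 side mid [598.8 -27.2  80.7] t [-79.  70.] fit [20, 15, 25, 10] dimple(dark,theta,axial) [(383, 139.0, -22.4), (298, -41.0, 18.3), (86, -41.0, -21.4)]
nest 2 top mid [591.3  63.   79.7] t [-75.  53.] fit [-25, -20, -30, -15] dimple(dark,theta,axial) [(494, 88.0, -5.3), (89, 21.0, 7.7), (89, -92.0, -5.1)]
nest 2 side mid [591.4  62.4  80.7] t [-80.  69.] fit [0, 5, -5, -10] dimple(dark,theta,axial) [(477, 137.0, -21.7), (137, -43.0, 14.1), (114, -43.0, -4.8)]
nest 3 top mid [583.9 152.8  79.6] t [-74.  53.] fit [-15, -10, -5, -20] dimple(dark,theta,axial)
[... 173 characters left out ...]
, -3.5)]
top 210 [450.6  53.3  55.3] ((450.6987609863281, 53.39055252075195), (49.76324462890625, 31.801023483276367), 5.109631061553955)
side 145 [446.   56.   54.6] ((448.0739440917969, 54.19648361206055), (50.26677322387695, 35.68280029296875), 3.318451404571533)
171 [(529, -2), (456, -9), (339, -22), (294, -32), (290, -31)]
172 [(530, -3), (482, -7), (356, -19), (291, -30), (293, -31)]
173 [(504, -2), (454, -7), (340, -16), (332, 22), (340, 29)]
174 [(360, -4), (364, -7), (294, -13), (354, 87), (348, 52)]
175 [(472, -3), (484, -3), (363, -13), (332, 29), (321, 4)]
176 [(525, -2), (530, -1), (392, -12), (294, -30), (294, -32)]
177 [(521, -1), (529, -1), (414, -12), (294, -30), (293, -32)]
```

View pics/ft.png

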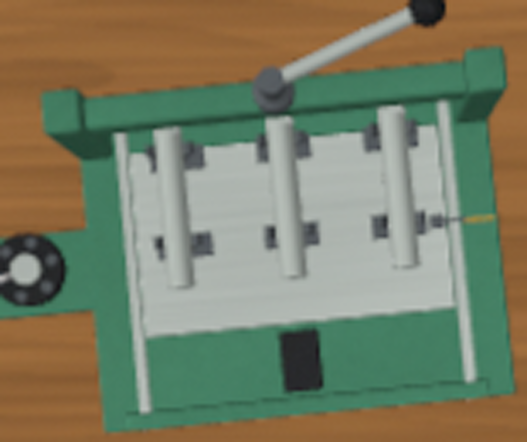

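The final picture shows three shafts in their V-blocks, the pointer (462,218) in line with the brass mark, and the chock (302,360) flat in the gap, with the robot clear.

```bash
python3 -c "
from workcell import env
print(env.job_done())"
```

```text
the job is handed in; nothing more can be done
None
```

The job is handed in: all three shafts are in their V-blocks, flats up within a few degrees when last measured before cranking (the cross-head hid them after), the pointer is on the mark to about 1 mm, the spacer block is flat in the gap, and the robot is clear.

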